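# Recharge and close the dry-storage box

## Robot

A 6-joint arm with a two-finger parallel gripper is mounted at the origin on a cart in front of the work surface, level with it; the furniture and walls round the work are solid. World frame = base frame: x ahead of the robot, y to its left, z up, the work surface at z = 0. Lengths are in mm, angles in rad, forces in N, time in s.
With the tool pointing down it reaches from about 400 to 925 mm from the base axis. Payload 12.5 kg.
Tool frame: the origin (TCP) lies between the finger pads; the fingertips stand 25 mm ahead of it and the grasp point (between the pads) lies 6 mm ahead of it; z points along the fingers, y is the line along which they close (so a half turn about z gives the same grasp; the last joint's range is limited). The gripper opens to 95 mm and grips with 3 to 60 N. Pads are 20 mm wide; open, the fingers measure 119 mm over their backs; the gripper's body (75 mm by 180 mm) begins 59 mm behind the grasp point.
Start: joints at [-1.351, 0.491, 1.559, -0, 1.092, -0.106], TCP at [200.064, -592.13, 239.661] pointing down, gripper open.
Joint ranges: [-3.1, 3.1], [-0.84, 2.19], [0.05, 2.79], [-1.13, 4.28], [0.06, 2.93], [-2.69, 2.69]. Speed limits (rad/s): [2.22, 2.22, 2.79, 3.14, 3.14, 3.14].

## Interface

Orientations are given as [roll, pitch, yaw] about the fixed x, y, z axes, in that order (R = Rz(yaw) Ry(pitch) Rx(roll)).
In Python, from cell import state, read_camera, job_done, cut_out gives the robot as it stands. The module is installed in compiled form; this text tells all that it offers.
- The arm moves only by the tool jog_arm, never from a script. Its argument "motion" is a list of rows, each a list of 2 entries, a list of its own where there are three numbers: the shift along the tool's x, y, z in mm, then the turn about the tool's z in rad. A call has 1 to 5 rows; each row is the pose to reach, as a shift and turn from the pose commanded when the call began, along the tool's axes at that moment; what a row does not reach only later rows make up. A row lasts 1/10 s, in which the tool goes at most 50 mm and 8.59 degrees, less where a joint would pass 70% of its speed; a pose out of reach is approached as far as the arm can. A call with a gripper value outside its range is refused whole. "grip" is the closure, from 0 (fully open) to 1 (shut), set as the call begins (left out, the last holds). The fingers move at their own pace and stop on an object; the grip force is fixed at half the most. Time passes only in rows, so rows that repeat a pose let the fingers close. It gives the time, the measured TCP pose, the force, the opening and the grip force at its end, in the units of the state.
- state(): the state, without advancing time (a new reading comes with each control period).
- read_camera(name): name is "scene" or "top" or "wrist"; returns a dict with "img" (480x640x3 uint8, blue, green, red), "vertical_fov" (degrees; the focal length in pixels is half the picture's height over the tangent of half this angle, whatever the lens; pixels are square), "cx", "cy" (the principal point, pixels), "k1" (the pictures are not rectified: a ray, as slopes to the right and down, at radius r is drawn at 1 + k1 r^2 times it, then the intrinsics apply), "extrinsics" (4x4, takes a point from camera to world coordinates). Camera axes: x right, y up, looking along -z (the intrinsics and any distortion apply to the point x, -y, -z); pixel columns grow to the right and rows downward; lengths in mm; the calibration is good to about 2 mm. A picture is of the moment at which its call begins. There is no depth.
- job_done(): hands the job in; it is judged then, once.
Trained networks look in a picture, given as the dict that the camera call returned (one of the last four; its "shot" number tells which), for a name from the list of things; names that differ only in an ending like _2 or _b are one class to them, and where a whole thing is asked for, a point or a joint stands for the part that bears it (a point fixed in the world has none). Each returns a list of dicts, best first, with "p" (0 to 1); they miss things now and then, are a little off and sometimes report something else, mostly with a low value. They report only what shows in the picture. A call takes as long as a camera call. They do not tell look-alikes from the thing itself.
- cut_out(name, picture): "region" (480x640 bool, what is visible of it) and "box" ([left, top, right, bottom] in pixels, round what is visible of it).
The state is a dict: "t": time; "joints": joint angles; "qvel": joint speeds; "tau": joint torques, N m; "eef_pos": TCP position; "tcp_rot": TCP orientation; "ft_force": force on the tool from outside, world axes, zero at the start; "moment": the same for the moment, N m; "opening": opening from 0.0 (shut) to 1.0 (fully open); "grip_force": force on a finger pad.
Only numpy, scipy, OpenCV 4.12 (cv2) and the standard library are available. Lean on these libraries where they do the work, as an engineer would, in place of code of your own. Each camera call takes 0.05 s, during which the arm holds its last target. There are 200 camera calls.

## Task

Get the grey dry-storage box ready and close it. With the scraper block (not your fingers) wipe all the loose chips along the sealing channel and off its open end into the catch pan, put the scraper back upright on its black mat, and stand every desiccant canister upright in a brass ring of its own, fully down. Only then lower the heavy blue cover under control, bearing against it all the way so that it ends fully closed without slamming; leave the other things on the table alone.

Things in the scene. Friction and masses are not known exactly. Their poses are not given: they have to be found in the camera images.
- dry_box: grey dry-storage box fixed to the table, turned a little: 156 mm along x (to its rear), 292 mm along y (to its left). Origin at the centre of its underside. Front part (x -78 to -12 mm): a sill with the channel on top. Rear part: a compartment, inside x -12 to +72 mm, y -140 to +140 mm, floor 8 mm and wall tops 91 mm above the table, holding the three rings
- channel (a point): centre of the floor of the sealing channel on the box's front sill, 87 mm above the table; axes as dry_box. The channel is 54 mm wide along x and runs along y from its closed left end (+140 mm from here) to its open right end (-146 mm), over the catch pan. Kerbs 4 mm high, 6 mm wide, stand along its front, rear and left end; the cover rests on them
- pan (a point): centre of the floor (3 mm above the table) of the open steel catch pan fixed at the box's right side under the open end of the channel: 90 mm along x, 88 mm along y, walls 35 mm high. Axes as dry_box
- ring0 (a point): centre of brass ring 0 (left of three) on the floor of the box's compartment, at floor level (8 mm above the table); bore 54 mm, outside 62 mm, 30 mm high; axes as dry_box. Rings stand 82 mm apart along y
- ring1 (a point): centre of brass ring 1 (middle of three) on the floor of the box's compartment, at floor level (8 mm above the table); bore 54 mm, outside 62 mm, 30 mm high; axes as dry_box. Rings stand 82 mm apart along y
- ring2 (a point): centre of brass ring 2 (right of three) on the floor of the box's compartment, at floor level (8 mm above the table); bore 54 mm, outside 62 mm, 30 mm high; axes as dry_box. Rings stand 82 mm apart along y
- cover (a joint): angle of the heavy (0.9 kg, varies) blue hinged cover, rad: 0 closed, up to 1.8 fully open, leaning back past upright. Hinged along the rear of the box. Its hinge is almost free (friction 0.1 N m): left alone below about 1.4 rad it falls shut and slams
- cover_hinge (a point): middle of the cover's hinge axis, 98.5 mm above the table, axis along its y; axes as dry_box, does not move with the cover
- cover_bar (a point): middle of the steel bar handle along the cover's free edge: round, 14 mm thick, 126 mm long along y, on two posts 55 mm either side; 46 mm beyond the edge of the 12 mm thick cover. At angle a it lies 212*cos(a) mm in front of and 212*sin(a) mm above the hinge axis. It can be pinched from above at any angle and turns in the grip
- canister0_mid (a point): centre of a desiccant canister: upright aluminium cylinder with a weighted orange foot (20 mm high) and an orange top, 48 mm in diameter, 70 mm tall (centre 35 mm above its foot, z along its axis), 0.15 kg. Two or three of the three are present
- canister1_mid (a point): centre of a desiccant canister: upright aluminium cylinder with a weighted orange foot (20 mm high) and an orange top, 48 mm in diameter, 70 mm tall (centre 35 mm above its foot, z along its axis), 0.15 kg. Two or three of the three are present
- canister2_mid (a point): centre of a desiccant canister: upright aluminium cylinder with a weighted orange foot (20 mm high) and an orange top, 48 mm in diameter, 70 mm tall (centre 35 mm above its foot, z along its axis), 0.15 kg. Two or three of the three are present
- scraper_mid (a point): centre of the scraper block, half-way up (35 mm above its foot), z up: white foot 44 (x) by 24 (y) by 24 mm high with a black upright grip 40 (x) by 18 (y) mm on it, 70 mm tall in all. Held across its 18 mm and moved along its y it wipes 44 mm wide
- park_mat: black rubber mat fixed to the table, 110 (x) by 90 (y) by 4 mm thick, the scraper's place; origin at the centre of its underside
- chip0: brass offcut chip, 22 by 16 by 9 mm; origin at the centre of its underside. Two to four of the four are present, at first in the channel
- chip1: red plastic offcut chip, 22 by 16 by 9 mm; origin at the centre of its underside. Two to four of the four are present, at first in the channel
- chip2: brass offcut chip, 22 by 16 by 9 mm; origin at the centre of its underside. Two to four of the four are present, at first in the channel
- chip3: red plastic offcut chip, 22 by 16 by 9 mm; origin at the centre of its underside. Two to four of the four are present, at first in the channel
- tape_clear: bystander: large roll of brown-clear tape, 96 mm across, 48 mm tall; to be left alone; origin at its underside
- tape_blue: bystander: small roll of black tape, 62 mm across, 19 mm tall; to be left alone; origin at its underside
- spare_valve: bystander: small black hand valve with blue knob, 51 mm long, 42 mm tall; to be left alone; origin at its underside
- screwdriver_red: bystander: screwdriver with red handle, 147 mm long; to be left alone; origin at its underside
- solder_spool: bystander: green and white solder spool, 49 mm across, 29 mm tall; to be left alone; origin at its underside
Mind the look-alikes: they are no part of the job. What is shaped like the part that bears canister1_mid but green or turquoise is not meant.

How it is judged:
By the outcome, as a careful person would: the job done as asked, in the order asked, and still so for the second after the job is handed in, with the robot touching nothing.
Of chip0, chip1, chip2, chip3 only 2 to 4 are there at a start; the rules pass over those that are not, and their reading is None.
Of canister0, canister1, canister2 only 2 to 3 are there at a start; the rules pass over those that are not, and their reading is None.
At some moment in a run one of canister0, canister1, canister2 may be knocked a few centimetres aside while the robot is not near it.
It also fails if it takes over 210 s, if anything falls off the work surface, if the arm or the gripper's body presses on something with over 40 N, if the wrist force passes 120 N, or if a joint passes its speed limit or range.

## Working session

There is one attempt and no reset: what is moved stays moved. The work goes in short steps, Python scripts to look and compute and a tool call to move; the robot and the scene stay as the last step left them, time stands still between calls to the robot, and variables do not carry over. Pictures are saved under pics/ and viewed, at most 14 in all, crops included, and the job is handed in when it is done.

Besides the shell and the picture viewer there is one more tool, called as name(argument=value, ...) on one line, values as JSON. jog_arm: Moves the arm, as the interface text tells. Its arguments: {"type":"object","properties":{"motion":{"type":"array"},"grip":{"type":"number"}},"required":["motion"]}

```bash
mkdir -p pics
cat > h.py <<'E'
import numpy as np, cv2
from cell import state, read_camera, cut_out, job_done
def K(p):
    f=240/np.tan(np.radians(p["vertical_fov"])/2)
    return np.array([[f,0,p["cx"]],[0,f,p["cy"]],[0,0,1.]]),np.array([p["k1"],0,0,0,0.])
def ray(p,uv):
    k,d=K(p); n=cv2.undistortPoints(np.array([[uv]],float),k,d)[0,0]
    E=np.array(p["extrinsics"]); return E[:3,3],E[:3,:3]@np.array([n[0],-n[1],-1])
def at(p,uv,z):
    o,v=ray(p,uv); return o+v*(z-o[2])/v[2]
def proj(p,P):
    k,d=K(p);E=np.array(p["extrinsics"]); c=(np.atleast_2d(P)-E[:3,3])@E[:3,:3]; c=c*[1,-1,-1]
    return cv2.projectPoints(c.reshape(-1,1,3),np.zeros(3),np.zeros(3),k,d)[0][:,0]
E
python3 - <<'E'
from h import *
for n in("top","scene"):
    p=read_camera(n);cv2.imwrite(f"pics/{n}0.png",p["img"])
    print(n,np.round(p["extrinsics"],2).tolist(),p["vertical_fov"],p["k1"])
    for o in ["dry_box","cover","canister0_mid","scraper_mid","park_mat","chip0","chip1"]:
        for r in cut_out(o,p):
            ys,xs=np.nonzero(r["region"]);print(o,round(r["p"],2),np.round(r["box"]),xs.mean().round(1),ys.mean().round(1),len(xs))
s=state();print(s)
E
```

```text
top [[-0.03, 0.99, -0.11, 407.96], [-1.0, -0.03, 0.0, 12.64], [-0.0, 0.11, 0.99, 1299.91], [0.0, 0.0, 0.0, 1.0]] 48.52877882774749 -0.04155745587932247
dry_box 0.93 [242. 137. 414. 258.] 320.4 202.7 14953
cover 0.6 [240. 140. 382. 183.] 312.8 162.5 5125
cover 0.33 [161. 290. 188. 308.] 173.3 298.1 470
canister0_mid 0.78 [150. 245. 178. 269.] 163.3 255.8 471
canister0_mid 0.17 [243. 137. 414. 258.] 320.6 202.9 15003
scraper_mid 0.58 [458. 250. 479. 272.] 468.7 259.9 296
scraper_mid 0.48 [240. 139. 417. 257.] 320.7 202.7 15109
scraper_mid 0.37 [240. 138. 384. 182.] 312.5 163.3 4729
park_mat 0.88 [442. 232. 485. 280.] 462.3 253.4 1347
chip0 0.68 [148. 243. 178. 269.] 163.2 255.4 523
chip0 0.61 [328. 231. 333. 240.] 330.8 237.3 63
chip0 0.54 [348. 233. 358. 241.] 352.0 235.5 66
chip1 0.68 [148. 243. 178. 269.] 163.2 255.4 523
chip1 0.61 [328. 231. 333. 240.] 330.8 237.3 63
chip1 0.54 [348. 233. 358. 241.] 352.0 235.5 66
scene [[-0.87, 0.24, -0.43, 9.19], [-0.49, -0.39, 0.78, 976.78], [0.02, 0.89, 0.46, 658.99], [0.0, 0.0, 0.0, 1.0]] 55.51816782671254 -0.07135926532211698
dry_box 0.83 [23
[... 652 characters left out ...]
26. 150. 358. 301.] 281.6 233.8 9954
{'t': 0.8, 'joints': array([-1.35060289e+00,  4.90874105e-01,  1.55889691e+00, -2.33070049e-05,
        1.09170800e+00, -1.05593636e-01]), 'qvel': array([-0.00134379, -0.00044828, -0.00104694,  0.00142476, -0.00099404,
       -0.00172071]), 'tau': array([-2.89988508e-03, -6.12431717e+01, -2.58419877e+01,  6.92901551e-02,
        4.45574080e-02,  1.93043000e-06]), 'eef_pos': array([ 200.05738158, -592.13027578,  239.67810208]), 'tcp_rot': array([3.14148183e+00, 3.25463243e-05, 3.25797817e-01]), 'ft_force': array([0.89010111, 0.18477282, 0.01951203]), 'moment': array([-0.00015543, -0.00281602, -0.07212904]), 'grip_force': 0.0, 'opening': 1.0014415335107205}
```

View pics/top0.png

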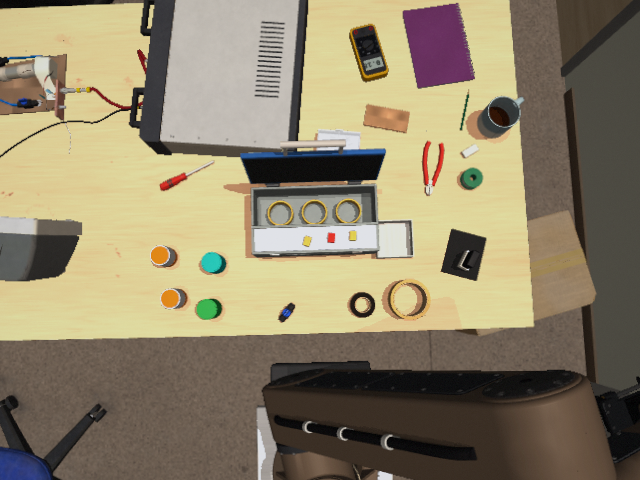

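View pics/scene0.png

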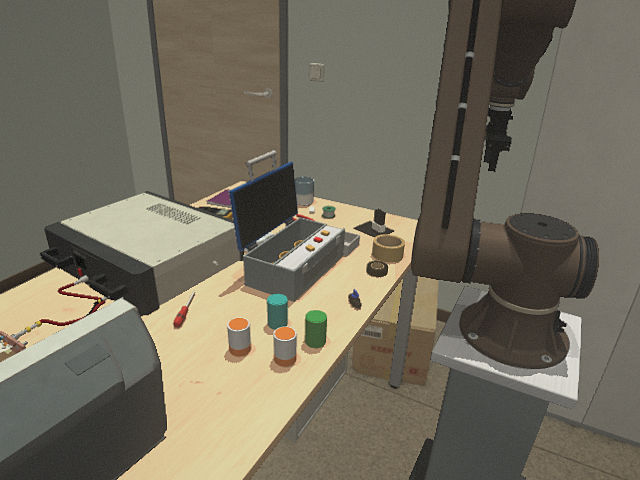

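Top view: orange canisters sit at (162,256) and (173,299); their look-alikes are teal (211,263) and green (207,309). The chips are at (307,241), (331,237) and (353,236), the rings at (280/315/348,212), and the scraper at (465,260) on the mat at (463,254). The scene view agrees. The orange-topped, silver-bodied ones match the description. Next I'll measure.

```bash
cat > m.py <<'E'
from h import *
from scipy.optimize import least_squares
p=read_camera("top");s=read_camera("scene")
# box fit from ring centres (z~23 mid) and sill/pan corners picked by eye
L=[([30,82,23],(280,212)),([30,0,23],(315,212)),([30,-82,23],(348,211)),([-72,140,91],(251,253)),([-72,-146,91],(379,252)),([-72,-234,38],(412,257)),([18,-234,38],(411,221))]
def w(b,P):
    c,s_=np.cos(b[2]),np.sin(b[2]);P=np.atleast_2d(np.array(P,float));return np.c_[b[0]+c*P[:,0]-s_*P[:,1],b[1]+s_*P[:,0]+c*P[:,1],P[:,2]]
f=lambda b:(proj(p,w(b,[l[0] for l in L]))-[l[1] for l in L]).ravel()
r=least_squares(f,[600,0,0],x_scale=[100,100,.1],loss="soft_l1");print("box",r.x.round(3),f(r.x).reshape(-1,2).round(1).tolist())
big=cv2.resize(p["img"][130:270,225:425],None,fx=4,fy=4,interpolation=cv2.INTER_CUBIC)
b=r.x
def pl(P,col):
    q=(proj(p,w(b,P))-[225,130])*4;cv2.polylines(big,[q.astype(np.int32)],True,col,1)
pl([[-78,146,91],[78,146,91],[78,-146,91],[-78,-146,91]],(0,0,255))
pl([[-72,140,87],[-18,140,87],[-18,-146,87],[-72,-146,87]],(0,255,0))
for y in(82,0,-82):pl([[30+31*np.cos(t),y+31*np.sin(t),38] for t in np.linspace(0,6.28,30)],(255,0,255))
cv2.imwrite("pics/box1.png",big)
for uv in[(307,241),(331,237),(353,236)]:
    q=at(p,uv,96);c,sn=np.cos(b[2]),np.sin(b[2]);d=q[:2]-b[:2];print("chip box",[round(c*d[0]+sn*d[1]),round(-sn*d[0]+c*d[1])])
for o,rr in(("top",p),("scene",s)):
    for r_ in cut_out("canister0_mid",rr)+cut_out("scraper_mid",rr):
        print(o,round(r_["p"],2),np.round(r_["box"]))
hsv=cv2.cvtColor(p["img"],cv2.COLOR_BGR2HSV);m=cv2.inRange(hsv,(5,180,120),(18,255,255));m[:220]=0
n,lab,st,ce=cv2.connectedComponentsWithStats(m)
for i in range(1,n):
    if st[i,4]>100:print("orange",ce[i].round(1),st[i],at(p,ce[i],70).round(1))
print("mat",at(p,(463.5,255.5),4).round(1),"scr foot",at(p,(468,260),70).round(1))
# bar angle from top: bar pixel
print("bar at z heights",[at(p,(315,146),z).round(0).tolist() for z in(300,310)])
s1=cv2.resize(p["img"][225:285,435:495],None,fx=8,fy=8,interpolation=cv2.INTER_CUBIC);cv2.imwrite("pics/scr1.png",s1)
s2=cv2.resize(p["img"][235:325,140:230],None,fx=5,fy=5,interpolation=cv2.INTER_CUBIC)
h=480;s2=cv2.resize(s2,(320,320));c=np.zeros((480,800,3),np.uint8);c[:,:480]=s1;c[:320,480:]=s2;cv2.imwrite("pics/scr1.png",c)
E
python3 m.py
```

```text
box [ 5.80605e+02  1.02420e+01 -4.70000e-02] [[0.5, 0.1], [-0.8, 0.8], [0.0, 2.4], [0.9, -1.9], [-1.6, 1.6], [-0.3, -0.9], [0.7, -2.3]]
chip box [-47, 15]
chip box [-37, -40]
chip box [-33, -90]
top 0.55 [152. 245. 179. 264.]
top 0.66 [148. 245. 177. 269.]
top 0.55 [459. 251. 478. 274.]
scene 0.32 [231. 150. 298. 248.]
scene 0.5 [371. 207. 388. 233.]
orange [159.1 254.8] [151 247  17  17 224] [514.2 372.1  70. ]
orange [169.5 298.1] [162 290  16  17 224] [413.7 347.6  70. ]
mat [ 498.2 -353.6    4. ] scr foot [ 482.8 -344.8   70. ]
bar at z heights [[697.0, 5.0, 300.0], [694.0, 5.0, 310.0]]
```

View pics/box1.png

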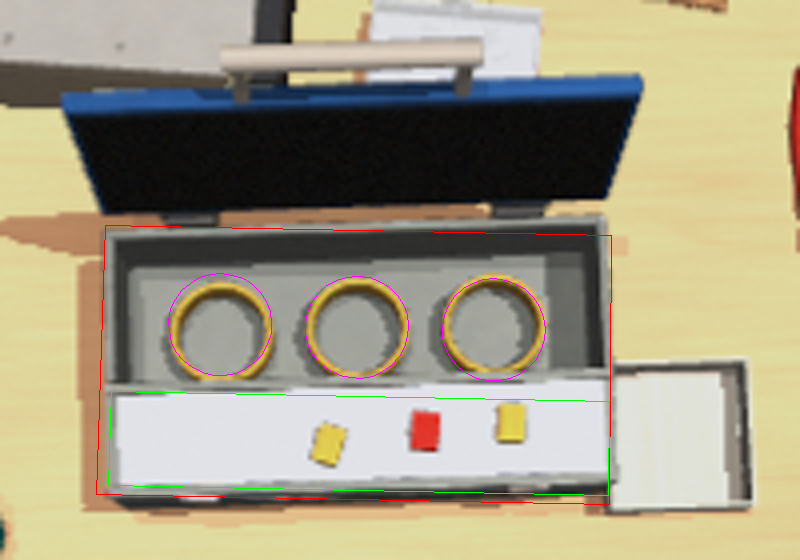

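View pics/scr1.png

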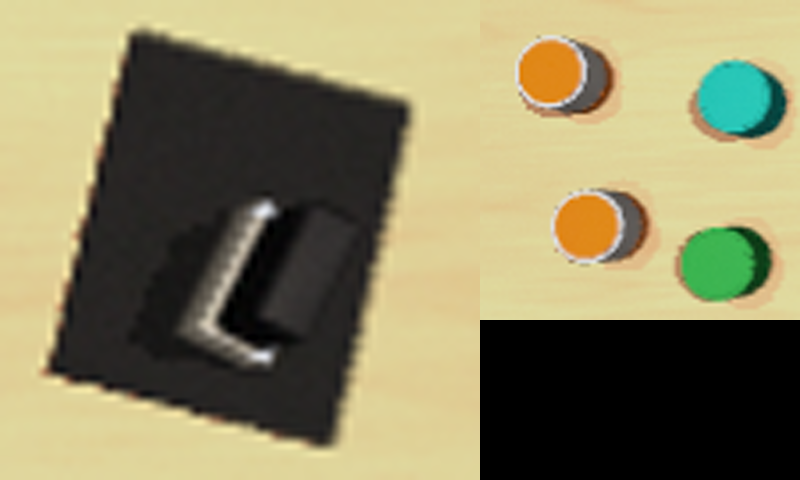

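The crop confirms the two silver canisters with orange tops against the solid teal and green ones. The scraper grip's top centre is at about (473.7,259). The fitted box yaw is slightly off, so I'll refit with better picks: the sill corners at crop (117,487) and (609,474), and the rear wall at (105,228) and (607,216).

```bash
cat > m2.py <<'E'
from h import *
from scipy.optimize import least_squares
p=read_camera("top")
C=lambda X,Y:(225+X/4,130+Y/4)
L=[([30,82,38],C(221,330)),([30,0,38],C(358,327)),([30,-82,38],C(495,326)),([-72,140,87],C(117,487)),([-72,-146,87],C(609,474)),([-18,140,87],C(113,392)),([-18,-146,87],C(608,382)),([78,146,91],C(105,228)),([78,-146,91],C(607,216))]
def w(b,P):
    c,s_=np.cos(b[2]),np.sin(b[2]);P=np.atleast_2d(np.array(P,float));return np.c_[b[0]+c*P[:,0]-s_*P[:,1],b[1]+s_*P[:,0]+c*P[:,1],P[:,2]]
f=lambda b:(proj(p,w(b,[l[0] for l in L]))-[l[1] for l in L]).ravel()
r=least_squares(f,[600,0,0],x_scale=[100,100,.1],loss="soft_l1");b=r.x;print("box",b.round(3),f(b).reshape(-1,2).round(1).tolist())
np.save("box.npy",b)
D=lambda X,Y:(435+X/8,225+Y/8)
g=[at(p,D(*q),74) for q in[(318,203),(358,225),(305,338),(265,315)]];print("grip",np.mean(g,0).round(1),[q.round(0).tolist() for q in g],"yaw long",np.arctan2(*(g[0]+g[1]-g[2]-g[3])[[1,0]]))
fo=[at(p,D(*q),28).round(0).tolist() for q in[(262,208),(190,330),(265,357)]];print("foot",fo)
m=[at(p,D(*q),4) for q in[(132,32),(410,103),(333,445),(47,372)]];print("mat",np.mean(m,0).round(1),np.arctan2(*(m[0]-m[3])[[1,0]]))
for n,q in dict(c=[-45,0,87],r0=[30,82,8],r1=[30,0,8],r2=[30,-82,8],h=[78,0,98.5]).items():print(n,w(b,q)[0].round(1))
E
python3 m2.py
```

```text
box [ 5.84705e+02  9.15300e+00 -6.00000e-03] [[-0.3, -1.7], [-0.4, -1.7], [-0.4, -2.1], [-0.4, 0.2], [1.6, 0.9], [0.4, 0.5], [1.0, 0.5], [-0.7, 0.2], [0.0, 0.6]]
grip [ 485.  -357.7   74. ] [[504.0, -361.0, 74.0], [498.0, -372.0, 74.0], [465.0, -355.0, 74.0], [472.0, -343.0, 74.0]] yaw long -0.49601282240394373
foot [[507.0, -358.0, 28.0], [471.0, -334.0, 28.0], [462.0, -356.0, 28.0]]
mat [ 500.2 -354.5    4. ] -0.2978910471106987
c [539.7   9.4  87. ]
r0 [615.2  91.    8. ]
r1 [614.7   9.    8. ]
r2 [614.2 -73.    8. ]
h [662.7   8.7  98.5]
```

jog_arm(motion=[[[43, -16, 0], 0], [[86, -32, 0], 0], [[129, -49, 0], 0], [[172, -65, 0], 0], [[172, -65, 0], 0]])

```text
t: 1.65
eef_pos: [345.5, -472.4, 239.9]
tcp_rot: [-3.141, -0.001, 0.33]
ft_force: [-1.4, -0.7, 0.1]
opening: 1.0
grip_force: 0.0
```

jog_arm(motion=[[[43, -16, 10], 0.15], [[86, -32, 20], 0.3], [[129, -49, 30], 0.45], [[172, -65, 40], 0.6], [[172, -65, 40], 0.75]])

```text
t: 2.15
eef_pos: [486.9, -355.9, 198.3]
tcp_rot: [-3.141, 0.001, -0.398]
ft_force: [-0.4, -1.1, 0.0]
opening: 1.004
grip_force: 0.0
```

```bash
cat >> h.py <<'E'
def go(x,y,z,yaw,say=True):
    s=state();e=s["eef_pos"];a=s["tcp_rot"][2];d=np.array([x,y,z])-e
    t=(a-yaw+np.pi/2)%np.pi-np.pi/2
    r=[np.cos(a)*d[0]+np.sin(a)*d[1],np.sin(a)*d[0]-np.cos(a)*d[1],-d[2],t]
    print("t",round(s["t"],1),"at",e.round(1),"rpy",s["tcp_rot"].round(3),"q6",s["joints"][5].round(2),"F",s["ft_force"].round(1),"op",round(s["opening"],3),"-> shift",np.round(r[:3],1),"turn",round(r[3],3));return r
E
python3 - <<'E'
from h import *
go(485,-358,150,-.496)
p=read_camera("wrist");cv2.imwrite("pics/w1.png",p["img"]);print(np.round(p["extrinsics"],2).tolist(),p["vertical_fov"],p["k1"])
print(proj(p,[[485,-358,74],[500,-354,4]]).round())
E
```

```text
t 2.1 at [ 486.9 -355.9  198.3] rpy [-3.141e+00  1.000e-03 -3.980e-01] q6 1.23 F [-0.4 -1.1  0. ] op 1.004 -> shift [-0.9  2.7 48.3] turn 0.098
[[-0.39, 0.89, 0.25, 556.77], [-0.92, -0.37, -0.11, -386.05], [-0.0, -0.27, 0.96, 344.12], [0.0, 0.0, 0.0, 1.0]] 71.2346464913535 -0.05107998573746465
[[321. 234.]
 [311. 204.]]
```

View pics/w1.png

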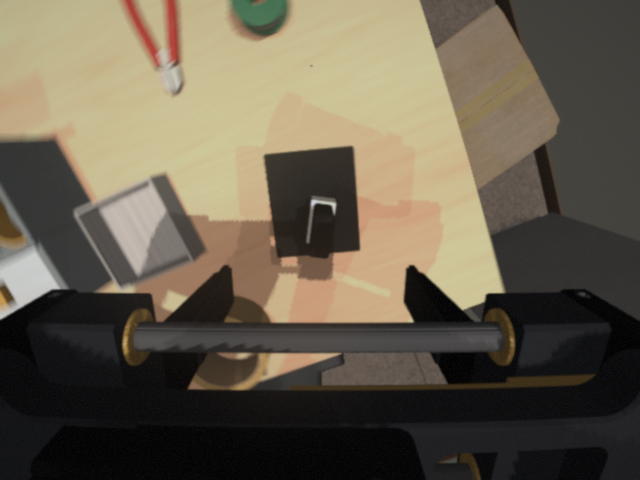

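The wrist view shows the scraper at about (320,228), as projected (321,234). Descending to grasp it.

jog_arm(motion=[[[-1, 2.5, 35], 0.09], [[-1, 2.5, 70], 0.09], [[-1, 2.5, 105], 0.09], [[-1, 2.5, 138], 0.09], [[-1, 2.5, 138], 0.09]])

```text
t: 2.7
eef_pos: [480.5, -360.5, 58.3]
tcp_rot: [-3.14, 0.006, -0.484]
ft_force: [-0.1, 0.6, -0.5]
opening: 1.001
grip_force: 0.0
```

jog_arm(motion=[[[0, 0, 0], 0], [[0, 0, 0], 0], [[0, 0, 0], 0], [[0, 0, 0], 0], [[0, 0, 0], 0]], grip=1.0)

```text
t: 3.2
eef_pos: [482.7, -361.0, 62.4]
tcp_rot: [3.141, -0.001, -0.485]
ft_force: [-0.4, 0.2, 0.9]
opening: 0.636
grip_force: 0.0
```

jog_arm(motion=[[[0, 0, 0], 0], [[0, 0, 0], 0], [[0, 0, 0], 0], [[0, 0, 0], 0], [[0, 0, 0], 0]])

```text
t: 3.7
eef_pos: [482.5, -360.7, 61.6]
tcp_rot: [-3.142, 0.0, -0.485]
ft_force: [0.1, 0.9, 0.2]
opening: 0.216
grip_force: 0.7
```

jog_arm(motion=[[[0, 0, -30], 0], [[0, 0, -70], 0], [[0, 0, -110], 0], [[0, 0, -150], 0], [[0, 0, -150], 0]])

```text
t: 4.2
eef_pos: [483.7, -361.9, 216.8]
tcp_rot: [3.139, -0.008, -0.485]
ft_force: [0.9, -0.5, -1.7]
opening: 0.189
grip_force: 30.0
```

```bash
cat >> h.py <<'E'
def w(P):
    b=np.load("box.npy");c,s_=np.cos(b[2]),np.sin(b[2]);P=np.atleast_2d(np.array(P,float));return np.c_[b[0]+c*P[:,0]-s_*P[:,1],b[1]+s_*P[:,0]+c*P[:,1],P[:,2]]
E
python3 - <<'E'
from h import *
q=w([-45,70,0])[0];print(q);go(q[0],q[1],220,np.load("box.npy")[2])
E
```

```text
[540.15305024  79.43903272   0.        ]
t 4.2 at [ 483.7 -361.9  216.8] rpy [ 3.139 -0.008 -0.485] q6 1.3 F [ 0.9 -0.5 -1.7] op 0.189 -> shift [-155.9 -416.7   -3.2] turn -0.479
```

jog_arm(motion=[[[-16, -42, -3], 0], [[-32, -84, -3], 0], [[-48, -126, -3], 0], [[-64, -168, -3], 0], [[-78, -208, -3], 0]])

```text
t: 4.7
eef_pos: [510.1, -138.5, 213.8]
tcp_rot: [3.141, 0.001, -0.485]
ft_force: [1.1, -0.3, -1.6]
opening: 0.185
grip_force: 30.0
```

jog_arm(motion=[[[-16, -42, 0], -0.12], [[-32, -84, 0], -0.24], [[-48, -126, 0], -0.36], [[-64, -168, 0], -0.48], [[-78, -208, 0], -0.48]])

```text
t: 5.2
eef_pos: [538.1, 81.9, 213.8]
tcp_rot: [3.141, 0.001, -0.001]
ft_force: [1.4, -0.6, -0.4]
opening: 0.189
grip_force: 30.0
```

jog_arm(motion=[[[0, 0, 0], 0], [[0, 0, 0], 0]])

```text
t: 5.4
eef_pos: [538.2, 80.7, 213.7]
tcp_rot: [3.141, 0.001, -0.003]
ft_force: [0.9, 1.0, -1.1]
opening: 0.184
grip_force: 30.0
```

Run:
```python
from h import *
q=w([-45,75,0])[0];go(q[0],q[1],160,np.load("box.npy")[2])
p=read_camera("wrist");cv2.imwrite("pics/w2.png",p["img"])
print(proj(p,w([[-72,140,87],[-72,-146,87],[-18,-146,87],[-18,140,87],[30,82,38],[30,0,38],[30,-82,38]])).round().tolist())
```

```text
t 5.4 at [538.2  80.7 213.7] rpy [ 3.141e+00  1.000e-03 -3.000e-03] q6 1.6 F [ 0.9  1.  -1.1] op 0.184 -> shift [ 2.  -3.7 53.7] turn 0.003
[[239.0, 260.0], [562.0, 260.0], [574.0, 200.0], [235.0, 198.0], [307.0, 138.0], [395.0, 138.0], [482.0, 139.0]]
```

View pics/w2.png

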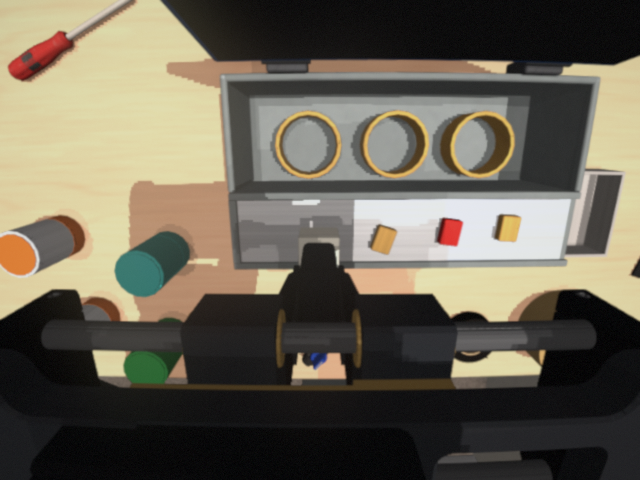

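The wrist view shows the channel from (237,197) to (567,262). The chips are at (383,240), (450,232) and (508,228), and the rings at (308,145), (395,144) and (479,144). The rings sit about 5 mm nearer the front than assumed. The scraper hangs left of all the chips, so I'll lower it.

jog_arm(motion=[[[1.5, 0, 30], -0.004], [[1.5, 0, 50], -0.004], [[1.5, 0, 60], -0.004], [[1.5, 0, 60], -0.004], [[1.5, 0, 60], -0.004]])

```text
t: 5.95
eef_pos: [540.4, 79.3, 155.1]
tcp_rot: [3.141, -0.0, -0.002]
ft_force: [1.3, -0.3, -1.3]
opening: 0.186
grip_force: 30.0
```

Run:
```python
from h import *
go(540,80,145,0.004)
p=read_camera("wrist");cv2.imwrite("pics/w3.png",p["img"][100:400,100:640])
```

```text
t 6.0 at [540.4  79.3 155.1] rpy [ 3.141e+00 -0.000e+00 -2.000e-03] q6 1.6 F [ 1.3 -0.3 -1.3] op 0.186 -> shift [-0.4 -0.7 10.1] turn -0.006
```

View pics/w3.png

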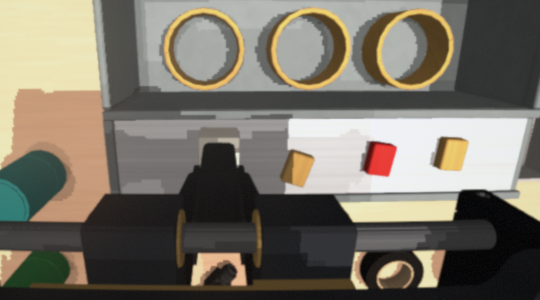

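The foot's rear edge is at crop (220,128), inside the channel's rear edge at y=118. Lowering to contact.

jog_arm(motion=[[[0, 0, 4], -0.006], [[0, 0, 7], -0.006], [[0, 0, 7], -0.006], [[0, 0, 7], -0.006]])

```text
t: 6.4
eef_pos: [540.9, 79.8, 149.1]
tcp_rot: [3.141, -0.003, 0.005]
ft_force: [-1.2, -2.3, 10.7]
opening: 0.185
grip_force: 30.0
```

jog_arm(motion=[[[0, 0, 1], 0], [[0, 0, 2], 0], [[0, 0, 2], 0], [[0, 0, 2], 0]])

```text
t: 6.8
eef_pos: [541.0, 79.8, 149.0]
tcp_rot: [3.141, -0.005, 0.005]
ft_force: [-8.1, -2.5, 33.0]
opening: 0.188
grip_force: 30.0
```

Run:
```python
from h import *
go(540,80,145,0.004)
p=read_camera("wrist");a=at(p,(320,228),87+24);print(a)
for q in[(220,218),(600,208)]: print(at(p,q,91).round(1))
for q in[(204+100,48+100),(309+100,47+100),(407+100,47+100)]: print(at(p,q,38).round(1))
```

```text
t 6.8 at [541.   79.8 149. ] rpy [ 3.141 -0.005  0.005] q6 1.59 F [-8.1 -2.5 33. ] op 0.188 -> shift [-1.  -0.2  4. ] turn 0.001
[568.30639058  78.89536665 111.        ]
[569.3 141.5  91. ]
[ 577.6 -101.8   91. ]
[611.   90.7  38. ]
[612.4  12.2  38. ]
[613.6 -63.   38. ]
```

Contact came 4 mm early, which matches standing on the rear kerb. I'll lift, shift forward and try again.

jog_arm(motion=[[[0, 0, -6], 0], [[-4, 0, -6], 0], [[-4, 0, -6], 0], [[-4, 0, -6], 0]])

```text
t: 7.25
eef_pos: [535.8, 79.9, 151.2]
tcp_rot: [3.141, 0.001, 0.005]
ft_force: [-0.1, 0.5, -2.0]
opening: 0.187
grip_force: 30.0
```

jog_arm(motion=[[[0, 0, 4], 0], [[0, 0, 6], 0], [[0, 0, 8], 0], [[0, 0, 8], 0]])

```text
t: 7.65
eef_pos: [537.7, 80.0, 146.8]
tcp_rot: [3.142, -0.006, 0.005]
ft_force: [-7.5, -1.0, 38.6]
opening: 0.183
grip_force: 30.0
```

Run:
```python
from h import *
go(540,80,145,0.004)
```

```text
t 7.7 at [537.7  80.  146.8] rpy [ 3.142 -0.006  0.005] q6 1.59 F [-7.5 -1.  38.6] op 0.183 -> shift [ 2.3 -0.   1.8] turn 0.001
```

jog_arm(motion=[[[0, 0, -5], 0], [[-4, 0, -6], 0], [[-4, 0, -6], 0], [[-4, 0, -6], 0]])

```text
t: 8.05
eef_pos: [534.2, 79.9, 150.2]
tcp_rot: [-3.142, -0.006, 0.004]
ft_force: [7.8, 0.7, 2.8]
opening: 0.186
grip_force: 30.0
```

Run:
```python
from h import *
go(535,80,147,0.004)
p=read_camera("wrist");q=read_camera("scene")
a=cv2.resize(p["img"][180:280,200:400],None,fx=4,fy=4,interpolation=cv2.INTER_CUBIC)
c=w([-45,80,87])[0];u=proj(q,c)[0].astype(int);print(u)
b=cv2.resize(q["img"][u[1]-50:u[1]+20,u[0]-60:u[0]+60],(400,233),interpolation=cv2.INTER_CUBIC)
o=np.zeros((600,800,3),np.uint8);o[:400]=a[:,:800];
o[400:600,:343]=cv2.resize(b,(343,200));cv2.imwrite("pics/w4.png",o)
```

```text
t 8.1 at [534.2  79.9 150.2] rpy [-3.142 -0.006  0.004] q6 1.59 F [7.8 0.7 2.8] op 0.186 -> shift [ 0.8 -0.1  3.2] turn 0.0
[295 257]
```

View pics/w4.png

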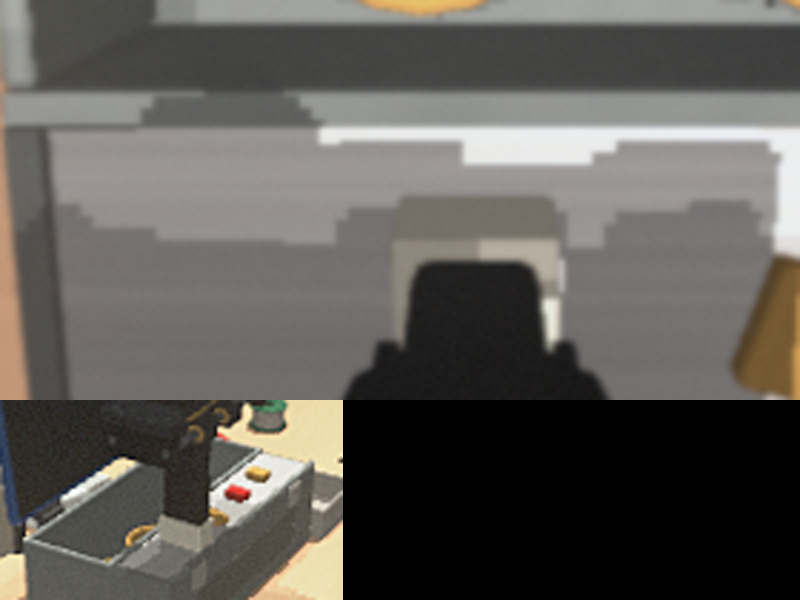

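Run:
```python
from h import *
p=read_camera("wrist");f=lambda X,Y,z:at(p,(200+X/4,180+Y/4),z).round(1)
print("kerb inner",f(475,127,91),"cam",p["extrinsics"][:3,3] if hasattr(p["extrinsics"],'shape') else 0)
for z in(87,91):print("foot rear bottom",z,f(475,197,z),"corners",f(395,197,z),f(558,197,z))
for z in(111,115):print("foot rear top",z,f(395,240,z),f(558,238,z))
print("left wall inner",f(47,200,91),state()["ft_force"])
```

```text
kerb inner [566.6  79.6  91. ] cam [609.20046689  80.22304081 296.36632989]
foot rear bottom 87 [554.2  79.6  87. ] corners [554.1  92.5  87. ] [554.3  66.2  87. ]
foot rear bottom 91 [555.3  79.6  91. ] corners [555.2  92.3  91. ] [555.3  66.4  91. ]
foot rear top 111 [554.   91.2 111. ] [554.4  67.6 111. ]
foot rear top 115 [555.2  90.9 115. ] [555.6  67.9 115. ]
left wall inner [554.5 147.8  91. ] [6.84341562 0.24705875 3.374951  ]
```

The foot's rear is at x=554.5 and the kerb's inner edge at 566.6, so the block was centred at TCP x≈541 and is now too far forward. The first contact was the floor, with the grip slipped about 4 mm. Re-centring.

jog_arm(motion=[[[0, 0, -5], 0], [[7, 0, -5], 0], [[7, 0, -5], 0], [[7, 0, -5], 0]])

```text
t: 8.6
eef_pos: [538.9, 79.9, 154.1]
tcp_rot: [3.141, 0.001, 0.005]
ft_force: [-0.1, -0.6, -1.7]
opening: 0.187
grip_force: 30.0
```

jog_arm(motion=[[[0, 0, 3], 0], [[0, 0, 5], 0], [[0, 0, 6], 0], [[0, 0, 6], 0], [[0, 0, 6], 0]])

```text
t: 9.1
eef_pos: [539.1, 79.9, 148.6]
tcp_rot: [3.141, -0.0, 0.005]
ft_force: [0.0, 1.3, -2.0]
opening: 0.191
grip_force: 30.0
```

Run:
```python
from h import *
go(541,80,147,0.004)
```

```text
t 9.1 at [539.1  79.9 148.6] rpy [ 3.141 -0.     0.005] q6 1.59 F [ 0.   1.3 -2. ] op 0.191 -> shift [ 1.9 -0.1  1.6] turn 0.001
```

jog_arm(motion=[[[1, 0, 1], 0], [[1, 0, 1.5], 0], [[1, 0, 1.5], 0]])

```text
t: 9.4
eef_pos: [540.3, 79.9, 147.3]
tcp_rot: [3.141, -0.001, 0.005]
ft_force: [0.4, 0.3, 1.5]
opening: 0.188
grip_force: 30.0
```

jog_arm(motion=[[[0, 0, 1], 0], [[0, 0, 1.5], 0], [[0, 0, 1.5], 0]])

```text
t: 9.7
eef_pos: [540.7, 79.9, 147.0]
tcp_rot: [3.142, -0.002, 0.005]
ft_force: [-2.1, -0.3, 14.8]
opening: 0.188
grip_force: 30.0
```

jog_arm(motion=[[[0, 12, -0.5], 0], [[0, 24, -0.5], 0], [[0, 36, -0.5], 0], [[0, 48, -0.5], 0], [[0, 60, -0.5], 0]])

```text
t: 10.2
eef_pos: [540.9, 20.1, 147.1]
tcp_rot: [-3.141, -0.002, 0.004]
ft_force: [0.4, 6.0, 9.3]
opening: 0.188
grip_force: 30.0
```

jog_arm(motion=[[[0, 12, 0], 0], [[0, 24, 0], 0], [[0, 36, 0], 0], [[0, 48, 0], 0], [[0, 60, 0], 0]])

```text
t: 10.7
eef_pos: [541.1, -39.9, 147.1]
tcp_rot: [-3.141, -0.002, 0.004]
ft_force: [0.8, 6.2, 8.9]
opening: 0.187
grip_force: 30.0
```

Run:
```python
from h import *
go(541,-140,147,0.004)
p=read_camera("wrist");cv2.imwrite("pics/w5.png",p["img"][140:300,160:560])
```

```text
t 10.7 at [541.1 -39.9 147.1] rpy [-3.141e+00 -2.000e-03  4.000e-03] q6 1.37 F [0.8 6.2 8.9] op 0.187 -> shift [-5.000e-01  1.001e+02  1.000e-01] turn 0.0
```

View pics/w5.png

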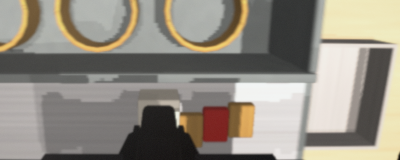

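The chips at crop (190,130), (215,125) and (241,119) lie in a row ahead of the block. I'll keep going.

jog_arm(motion=[[[0, 8, 0], 0], [[0, 16, 0], 0], [[0, 24, 0], 0], [[0, 32, 0], 0], [[0, 40, 0], 0]])

```text
t: 11.25
eef_pos: [541.3, -79.7, 147.0]
tcp_rot: [-3.141, -0.002, 0.004]
ft_force: [0.1, 6.1, 10.4]
opening: 0.187
grip_force: 30.0
```

jog_arm(motion=[[[0, 7, 0], 0], [[0, 14, 0], 0], [[0, 21, 0], 0], [[0, 28, 0], 0], [[0, 35, 0], 0]])

```text
t: 11.75
eef_pos: [541.4, -114.7, 147.1]
tcp_rot: [-3.141, -0.002, 0.004]
ft_force: [-0.2, 5.6, 9.6]
opening: 0.191
grip_force: 30.0
```

jog_arm(motion=[[[0, 6, 0], 0], [[0, 12, 0], 0], [[0, 18, 0], 0], [[0, 24, 0], 0], [[0, 26, 0], 0]])

```text
t: 12.25
eef_pos: [541.3, -140.9, 147.0]
tcp_rot: [-3.141, -0.001, 0.004]
ft_force: [-0.9, 5.6, 8.9]
opening: 0.188
grip_force: 30.0
```

Run:
```python
from h import *
go(541,-140,147,0.004)
p=read_camera("wrist");cv2.imwrite("pics/w6.png",p["img"][120:320,160:560])
```

```text
t 12.2 at [ 541.3 -140.9  147. ] rpy [-3.141e+00 -1.000e-03  4.000e-03] q6 1.19 F [-0.9  5.6  8.9] op 0.188 -> shift [-0.3 -0.9 -0. ] turn -0.0
```

View pics/w6.png

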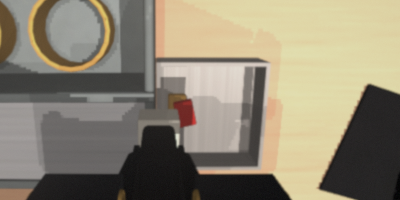

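jog_arm(motion=[[[0, 0, -15], 0], [[0, 0, -35], 0], [[0, 0, -55], 0], [[0, 0, -65], 0], [[0, 0, -65], 0]])

```text
t: 12.8
eef_pos: [541.4, -141.2, 212.1]
tcp_rot: [3.141, -0.002, 0.005]
ft_force: [0.4, -0.1, -2.0]
opening: 0.189
grip_force: 30.0
```

jog_arm(motion=[[[-9, 44, 0], 0.1], [[-18, 88, 0], 0.2], [[-27, 132, 0], 0.3], [[-36, 176, 0], 0.4], [[-46, 216, 0], 0.485]])

```text
t: 13.3
eef_pos: [495.2, -359.0, 209.8]
tcp_rot: [-3.141, 0.001, -0.485]
ft_force: [0.1, -0.3, -1.7]
opening: 0.187
grip_force: 30.0
```

jog_arm(motion=[[[0, 0, 0], 0], [[0, 0, 0], 0]])

```text
t: 13.5
eef_pos: [495.4, -357.7, 209.7]
tcp_rot: [-3.141, 0.002, -0.482]
ft_force: [0.5, 1.3, -1.2]
opening: 0.186
grip_force: 30.0
```

Run:
```python
from h import *
go(495,-357,66,-.485)
p=read_camera("top");q=read_camera("wrist")
a=cv2.resize(p["img"][205:265,235:495],(780,180),interpolation=cv2.INTER_CUBIC);b=cv2.resize(q["img"][100:400],(640,300))
o=np.zeros((480,780,3),np.uint8);o[:180]=a;o[180:,:640]=b;cv2.imwrite("pics/w7.png",o)
```

```text
t 13.5 at [ 495.4 -357.7  209.7] rpy [-3.141e+00  2.000e-03 -4.820e-01] q6 1.32 F [ 0.5  1.3 -1.2] op 0.186 -> shift [ -0.6  -0.4 143.7] turn 0.003
```

View pics/w7.png

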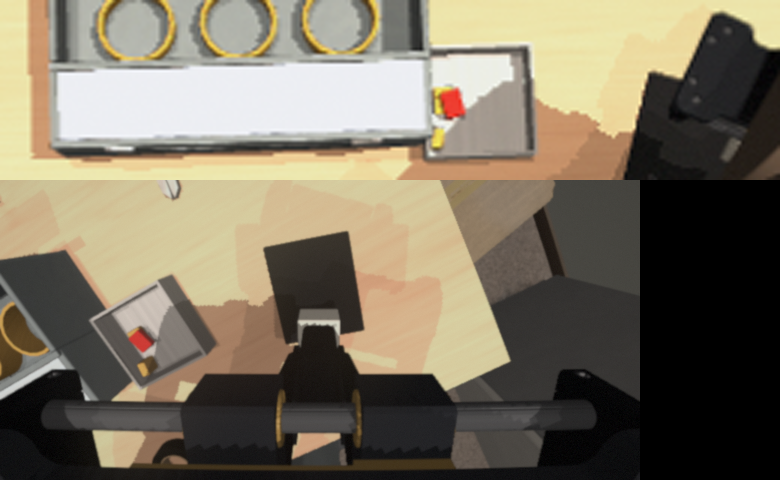

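All three chips are in the pan at (445,95), (452,103) and (437,138), and the channel is clean. Placing the scraper.

jog_arm(motion=[[[0, 0, 40], 0], [[0, 0, 80], 0], [[0, 0, 115], 0], [[0, 0, 135], 0], [[0, 0, 140], 0]])

```text
t: 14.1
eef_pos: [495.8, -355.3, 68.8]
tcp_rot: [-3.141, 0.004, -0.478]
ft_force: [0.6, 0.7, -0.9]
opening: 0.187
grip_force: 30.0
```

jog_arm(motion=[[[0, 0, 2], 0], [[0, 0, 4], 0], [[0, 0, 4], 0], [[0, 0, 4], 0]])

```text
t: 14.5
eef_pos: [496.4, -357.4, 68.1]
tcp_rot: [3.141, -0.001, -0.48]
ft_force: [-0.1, -0.1, -1.4]
opening: 0.187
grip_force: 30.0
```

Run:
```python
from h import *
go(495,-357,64,-.485)
```

```text
t 14.5 at [ 496.4 -357.4   68.1] rpy [ 3.141e+00 -1.000e-03 -4.800e-01] q6 1.32 F [-0.1 -0.1 -1.4] op 0.187 -> shift [-1.4  0.3  4.1] turn 0.005
```

jog_arm(motion=[[[0, 0, 2], 0], [[0, 0, 3], 0], [[0, 0, 3], 0]])

```text
t: 14.8
eef_pos: [496.1, -357.4, 64.2]
tcp_rot: [3.141, -0.0, -0.481]
ft_force: [0.2, -0.4, -1.5]
opening: 0.185
grip_force: 30.0
```

jog_arm(motion=[[[0, 0, 1], 0], [[0, 0, 1.5], 0], [[0, 0, 1.5], 0]])

```text
t: 15.1
eef_pos: [496.3, -357.5, 64.0]
tcp_rot: [3.141, -0.001, -0.48]
ft_force: [-1.7, 1.6, 12.6]
opening: 0.189
grip_force: 30.0
```

jog_arm(motion=[[[0, 0, -0.5], 0], [[0, 0, -0.5], 0], [[0, 0, -0.5], 0], [[0, 0, -0.5], 0], [[0, 0, -0.5], 0]], grip=0.3)

```text
t: 15.6
eef_pos: [496.1, -357.3, 63.0]
tcp_rot: [3.142, 0.0, -0.48]
ft_force: [0.1, 0.5, -0.5]
opening: 0.548
grip_force: 0.0
```

jog_arm(motion=[[[0, 0, -20], 0], [[0, 0, -50], 0], [[0, 0, -90], 0], [[0, 0, -130], 0], [[0, 0, -170], 0]], grip=0)

```text
t: 16.1
eef_pos: [495.9, -357.1, 234.7]
tcp_rot: [3.142, 0.0, -0.48]
ft_force: [0.5, -0.7, -0.0]
opening: 0.966
grip_force: 0.0
```

jog_arm(motion=[[[0, 0, -5], 0], [[0, 0, -5], 0]])

```text
t: 16.3
eef_pos: [496.2, -357.4, 239.1]
tcp_rot: [3.141, -0.002, -0.48]
ft_force: [-0.1, 0.1, -1.1]
opening: 0.995
grip_force: 0.0
```

Run:
```python
from h import *
go(514,372,240,0.0)
q=read_camera("wrist");p=read_camera("top")
hsv=cv2.cvtColor(p["img"],cv2.COLOR_BGR2HSV);m=cv2.inRange(hsv,(5,180,120),(18,255,255));m[:220]=0
n,lab,st,ce=cv2.connectedComponentsWithStats(m)
for i in range(1,n):
    if st[i,4]>100:print("orange",ce[i].round(1),st[i],at(p,ce[i],70).round(1))
cv2.imwrite("pics/w8.png",q["img"][60:300,160:480])
```

```text
t 16.3 at [ 496.2 -357.4  239.1] rpy [ 3.141e+00 -2.000e-03 -4.800e-01] q6 1.32 F [-0.1  0.1 -1.1] op 0.995 -> shift [-321.3 -655.1   -0.9] turn -0.48
orange [159.1 254.8] [151 247  17  17 224] [514.2 372.1  70. ]
orange [169.5 298.1] [162 290  16  17 224] [413.7 347.6  70. ]
```

View pics/w8.png

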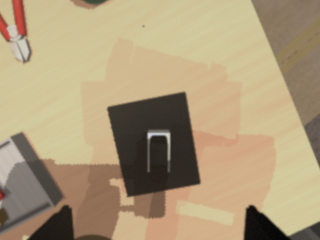

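The scraper stands upright on its mat (crop (157,150)). Next is canister A, the orange-topped one at (159,255).

jog_arm(motion=[[[-21, -43, 0], 0], [[-42, -86, 0], 0], [[-63, -129, 0], 0], [[-84, -172, 0], 0], [[-107, -218, 0], 0]])

```text
t: 16.9
eef_pos: [501.2, -114.1, 236.5]
tcp_rot: [3.141, 0.003, -0.481]
ft_force: [0.4, 0.7, 0.4]
opening: 0.999
grip_force: 0.0
```

jog_arm(motion=[[[-21, -43, 0], 0], [[-42, -86, 0], 0], [[-63, -129, 0], 0], [[-84, -172, 0], 0], [[-107, -218, 0], 0]])

```text
t: 17.4
eef_pos: [507.0, 127.2, 236.6]
tcp_rot: [3.14, 0.002, -0.481]
ft_force: [0.4, -0.8, -0.0]
opening: 0.997
grip_force: 0.0
```

jog_arm(motion=[[[-21, -43, 0], -0.1], [[-42, -86, 0], -0.2], [[-63, -129, 10], -0.3], [[-84, -172, 20], -0.4], [[-107, -218, 40], -0.48]])

```text
t: 17.9
eef_pos: [513.1, 365.4, 198.4]
tcp_rot: [3.141, 0.001, 0.004]
ft_force: [0.5, 0.0, -0.6]
opening: 0.999
grip_force: 0.0
```

jog_arm(motion=[[[0, 0, 0], 0], [[0, 0, 0], 0]])

```text
t: 18.1
eef_pos: [512.6, 363.8, 197.6]
tcp_rot: [3.139, 0.003, 0.001]
ft_force: [1.0, 0.0, -0.6]
opening: 0.999
grip_force: 0.0
```

```bash
cat >> h.py <<'E'
def can(p,pts):
    # orange top discs near each expected point, at z=70
    hsv=cv2.cvtColor(p["img"],cv2.COLOR_BGR2HSV);m=cv2.inRange(hsv,(5,170,100),(18,255,255))
    n,lab,st,ce=cv2.connectedComponentsWithStats(m)
    for i in range(1,n):
        if st[i,4]>150:
            (c,r)=cv2.minEnclosingCircle(np.argwhere(lab==i)[:,::-1].astype(np.float32));print("orange",ce[i].round(1),st[i].tolist(),at(p,ce[i],70).round(1))
E
python3 - <<'E'
from h import *
p=read_camera("wrist");can(p,0);go(514,372,60,0);cv2.imwrite("pics/w9.png",p["img"][:400])
E
```

```text
orange [309.6 231.6] [287, 210, 46, 45, 1627] [512.5 370.7  70. ]
t 18.1 at [513.1 362.9 198.5] rpy [ 3.14e+00  2.00e-03 -1.00e-03] q6 2.08 F [-0.8 -0.4  0.2] op 0.997 -> shift [  0.9  -9.1 138.5] turn -0.001
```

View pics/w9.png

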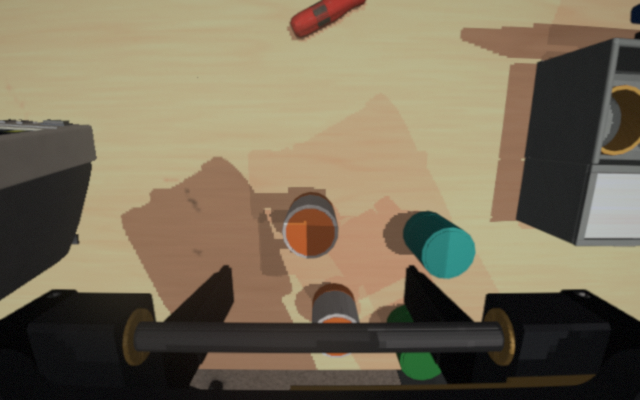

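Orange A is at (310,232), which gives (513,371). The teal look-alike at (440,245) stays clear of the fingers.

jog_arm(motion=[[[0, -8, 10], 0], [[0, -8, 50], 0], [[0, -8, 90], 0], [[0, -8, 125], 0], [[0, -8, 138], 0]], grip=0.2)

```text
t: 18.65
eef_pos: [512.6, 369.8, 58.7]
tcp_rot: [3.139, 0.004, -0.002]
ft_force: [-0.0, -0.6, 0.4]
opening: 0.801
grip_force: 0.0
```

jog_arm(motion=[[[0, 0, 0], 0], [[0, 0, 0], 0], [[0, 0, 0], 0]])

```text
t: 18.95
eef_pos: [514.3, 371.7, 63.8]
tcp_rot: [-3.14, -0.003, -0.001]
ft_force: [0.1, 0.3, 0.7]
opening: 0.801
grip_force: 0.0
```

jog_arm(motion=[[[0, 0, 0], 0], [[0, 0, 0], 0], [[0, 0, 0], 0], [[0, 0, 0], 0], [[0, 0, 0], 0]], grip=1)

```text
t: 19.45
eef_pos: [513.5, 371.4, 62.1]
tcp_rot: [3.142, -0.0, -0.0]
ft_force: [0.3, -1.2, 2.4]
opening: 0.493
grip_force: 30.0
```

jog_arm(motion=[[[0, 0, 0], 0], [[0, 0, 0], 0], [[0, 0, 0], 0]])

```text
t: 19.75
eef_pos: [513.5, 371.4, 62.1]
tcp_rot: [3.142, -0.0, -0.0]
ft_force: [-1.3, -0.1, 2.9]
opening: 0.491
grip_force: 30.0
```

Run:
```python
from h import *
go(611,91,190,0)
```

```text
t 19.8 at [513.5 371.4  62.1] rpy [ 3.142 -0.    -0.   ] q6 2.09 F [-1.3 -0.1  2.9] op 0.491 -> shift [  97.6  280.3 -127.9] turn -0.0
```

jog_arm(motion=[[[0, 0, -20], 0], [[0, 0, -55], 0], [[0, 0, -95], 0], [[0, 0, -130], 0], [[0, 0, -135], 0]])

```text
t: 20.25
eef_pos: [514.6, 372.1, 201.0]
tcp_rot: [-3.139, -0.005, -0.0]
ft_force: [0.4, 0.5, -1.6]
opening: 0.491
grip_force: 30.0
```

jog_arm(motion=[[[4, 48, 0], 0], [[8, 96, 0], 0], [[12, 144, 0], 0], [[16, 192, 0], 0], [[20, 240, 0], 0]])

```text
t: 20.75
eef_pos: [532.8, 129.5, 195.9]
tcp_rot: [3.141, 0.001, -0.0]
ft_force: [1.5, 0.3, -1.7]
opening: 0.492
grip_force: 30.0
```

jog_arm(motion=[[[4, 40, 0], 0], [[6, 75, 0], 0], [[6, 90, 0], 0], [[6, 90, 0], 0], [[6, 90, 0], 0]])

```text
t: 21.25
eef_pos: [539.2, 41.9, 196.5]
tcp_rot: [-3.141, 0.001, -0.001]
ft_force: [0.2, 1.4, -2.5]
opening: 0.488
grip_force: 30.0
```

Run:
```python
from h import *
go(611,91,190,0)
p=read_camera("wrist");cv2.imwrite("pics/w10.png",p["img"][40:300,140:640]);np.save("w10.npy",p["img"])
```

```text
t 21.2 at [539.2  41.9 196.5] rpy [-3.141e+00  1.000e-03 -1.000e-03] q6 1.53 F [ 0.2  1.4 -2.5] op 0.488 -> shift [ 71.8 -49.2   6.5] turn -0.001
```

View pics/w10.png

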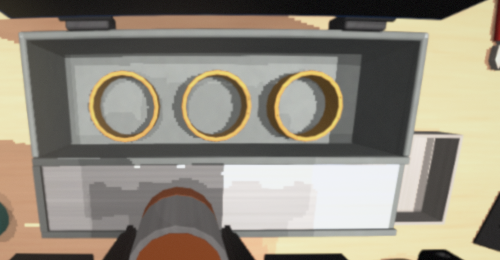

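The view shows the three rings at crop (124,105), (216,104) and (309,105). I'll fit them as cylinders.

```bash
cat > rings.py <<'E'
from h import *
from scipy.optimize import minimize
def fit(p,guess,zs=(8,38),R=31,roi=None):
    hsv=cv2.cvtColor(p["img"],cv2.COLOR_BGR2HSV);m=cv2.inRange(hsv,(15,90,40),(32,255,255));out=[]
    k=4;t=np.linspace(0,2*np.pi,60)
    for g in guess:
        u=proj(p,[g[0],g[1],38])[0];mm=np.zeros_like(m);cv2.circle(mm,tuple(int(v) for v in u),50,255,-1);mm&=m
        n,lab,st,ce=cv2.connectedComponentsWithStats(mm);i=1+np.argmax(st[1:,4]);pts=np.argwhere(lab==i)[:,::-1]
        A=np.zeros((480*k,640*k),np.uint8);h=cv2.convexHull(((pts+.5)*k).astype(np.int32));cv2.fillConvexPoly(A,h,1);A=cv2.dilate(A,np.ones((k,k)))
        def c(x):
            P=np.vstack([np.c_[x[0]+R*np.cos(t),x[1]+R*np.sin(t),0*t+z] for z in zs]);q=((proj(p,P)+.5)*k).astype(np.int32)
            B=np.zeros_like(A);cv2.fillConvexPoly(B,cv2.convexHull(q),1);return 1-(A&B).sum()/(A|B).sum()
        r=minimize(c,g,method="Nelder-Mead",options=dict(initial_simplex=[g,[g[0]+4,g[1]],[g[0],g[1]+4]],xatol=.1,fatol=1e-5));out.append(r.x);print(r.x.round(1),round(r.fun,3))
    return np.array(out)
if __name__=="__main__":
    p=read_camera("wrist");o=fit(p,[(611,91),(612,9),(613,-73)]);np.save("rings.npy",o)
    p=read_camera("top");fit(p,[(611,91),(612,9),(613,-73)])
E
python3 rings.py
```

```text
[608.2  90.2] 0.017
[608.7   8.2] 0.009
[608.9 -74.6] 0.017
[611.  91.] 1.0
[612.   9.] 1.0
[611.5 -74.1] 0.128
```

The rings are fitted to within about 1 mm and are 82.4 mm apart. The wrist camera hangs ahead of the tool and could foul the cover at the insertion depth. I'll flip the wrist by half a turn, which also averages out the camera bias.

jog_arm(motion=[[[10, 10, -5], -0.14], [[20, 20, -5], -0.28], [[28, 30, -5], -0.42], [[28, 33, -5], -0.56], [[28, 33, -5], -0.7]])

```text
t: 21.9
eef_pos: [567.5, 9.0, 201.8]
tcp_rot: [-3.142, 0.0, 0.706]
ft_force: [0.0, 0.2, -0.4]
opening: 0.49
grip_force: 30.0
```

jog_arm(motion=[[[0, 0, 0], -0.14], [[0, 0, 0], -0.28], [[0, 0, 0], -0.42], [[0, 0, 0], -0.56], [[0, 0, 0], -0.7]])

```text
t: 22.4
eef_pos: [567.3, 9.5, 201.9]
tcp_rot: [-3.142, 0.0, 1.407]
ft_force: [-0.4, -0.6, -1.5]
opening: 0.491
grip_force: 30.0
```

jog_arm(motion=[[[0, 0, 0], -0.14], [[0, 0, 0], -0.28], [[0, 0, 0], -0.42], [[0, 0, 0], -0.56], [[0, 0, 0], -0.7]])

```text
t: 22.9
eef_pos: [567.4, 9.5, 201.9]
tcp_rot: [-3.142, -0.0, 2.107]
ft_force: [-0.5, 0.7, -1.4]
opening: 0.489
grip_force: 30.0
```

jog_arm(motion=[[[0, 0, 0], -0.14], [[0, 0, 0], -0.28], [[0, 0, 0], -0.42], [[0, 0, 0], -0.56], [[0, 0, 0], -0.7]])

```text
t: 23.4
eef_pos: [567.4, 9.5, 201.9]
tcp_rot: [-3.142, -0.0, 2.807]
ft_force: [0.6, 0.9, -2.2]
opening: 0.492
grip_force: 30.0
```

jog_arm(motion=[[[0, 0, 0], -0.14], [[0, 0, 0], -0.28], [[0, 0, 0], -0.341], [[0, 0, 0], -0.341], [[0, 0, 0], -0.341]])

```text
t: 23.9
eef_pos: [567.4, 9.1, 201.9]
tcp_rot: [-3.142, -0.0, 3.14]
ft_force: [0.1, 0.3, -1.1]
opening: 0.491
grip_force: 30.0
```

Run:
```python
from h import *
from rings import fit
p=read_camera("wrist");fit(p,[(608,90),(608,-74)])
go(608,90,190,0)
can(p,0);r=np.array(p["extrinsics"]);print(r[:3,3].round());cv2.imwrite("pics/w11.png",p["img"])
```

```text
[617.4  99. ] 0.528
[620.4 -84.1] 0.538
t 23.9 at [567.4   8.9 202. ] rpy [-3.142  0.     3.139] q6 -1.67 F [-0.1 -0.5 -2. ] op 0.49 -> shift [-40.5  81.2  12. ] turn -0.002
orange [318.4 300.7] [274, 274, 89, 48, 3493] [630.9   8.8  70. ]
[488.   9. 348.]
```

View pics/w11.png

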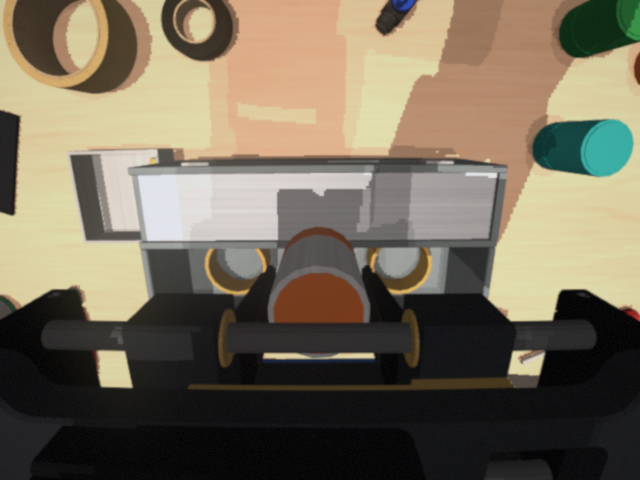

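Run:
```python
from h import *
p=read_camera("wrist")
hsv=cv2.cvtColor(p["img"],cv2.COLOR_BGR2HSV);m=cv2.inRange(hsv,(15,90,40),(32,255,255))
for a,b in((190,285),(355,450)):
    q=np.argwhere(m[243:300,a:b])[:,::-1]+[a,243]
    cols=[x for x in range(a,b) if (q[:,0]==x).sum()>=3];l,r=cols[0],cols[-1]+1;bt=q[:,1].max()+1
    yl=at(p,(l,264),38)[1];yr=at(p,(r,264),38)[1]
    print(l,r,bt,"y",((yl+yr)/2).round(1),"dia",round(abs(yr-yl),1),"x",(at(p,((l+r)/2,bt),38)[0]-31).round(1))
g=cv2.cvtColor(p["img"],cv2.COLOR_BGR2GRAY)
print(g[235:252,205].tolist(),[at(p,(205,v),91)[0].round(1) for v in(239,241,245,247)])
```

```text
205 270 295 y -71.6 dia 64.8 x 610.0
367 432 294 y 89.1 dia 64.8 x 609.1
[204, 205, 208, 209, 204, 181, 123, 115, 131, 134, 131, 131, 126, 121, 112, 109, 109] [np.float64(565.4), np.float64(567.1), np.float64(570.5), np.float64(572.2)]
```

The box edge agrees in both orientations (566.6 and 566.3 mm). Ring 0 is at (608.5, 90). Moving over it and lowering to just above the ring.

jog_arm(motion=[[[-20, 40, 0], 0], [[-35, 70, 0], 0], [[-40.5, 81, 0], 0], [[-40.5, 81, 0], 0], [[-40.5, 81, 0], 0]])

```text
t: 24.5
eef_pos: [607.5, 88.8, 201.7]
tcp_rot: [-3.141, -0.001, 3.141]
ft_force: [-0.1, -0.4, -2.2]
opening: 0.486
grip_force: 30.0
```

jog_arm(motion=[[[0, 0, 30], 0], [[0, 0, 60], 0], [[0, 0, 85], 0], [[0, 0, 95], 0], [[0, 0, 95], 0]])

```text
t: 25.0
eef_pos: [607.4, 88.3, 106.2]
tcp_rot: [-3.141, -0.002, 3.139]
ft_force: [-0.5, 0.5, -1.2]
opening: 0.488
grip_force: 30.0
```

jog_arm(motion=[[[0, 0, 0], 0], [[0, 0, 0], 0], [[0, 0, 0], 0]])

```text
t: 25.3
eef_pos: [608.4, 89.3, 108.1]
tcp_rot: [-3.142, 0.002, 3.141]
ft_force: [0.3, 0.1, -1.8]
opening: 0.493
grip_force: 30.0
```

Run:
```python
from h import *
go(608,90,70,0)
```

```text
t 25.3 at [608.4  89.3 108.1] rpy [-3.142e+00  2.000e-03  3.141e+00] q6 -1.53 F [ 0.3  0.1 -1.8] op 0.493 -> shift [ 0.4  0.7 38.1] turn -0.001
```

Descending in steps, watching the force.

jog_arm(motion=[[[0, 0.5, 4], 0], [[0, 0.5, 8], 0], [[0, 0.5, 11], 0], [[0, 0.5, 11], 0]])

```text
t: 25.7
eef_pos: [607.7, 89.8, 95.3]
tcp_rot: [-3.141, -0.001, 3.141]
ft_force: [-0.7, -0.7, -2.1]
opening: 0.491
grip_force: 30.0
```

jog_arm(motion=[[[0, 0, 4], 0], [[0, 0, 8], 0], [[0, 0, 8], 0], [[0, 0, 8], 0]])

```text
t: 26.1
eef_pos: [607.9, 89.8, 87.8]
tcp_rot: [-3.142, -0.0, 3.141]
ft_force: [0.4, 0.2, -1.5]
opening: 0.491
grip_force: 30.0
```

The canister has entered the ring with no force.

jog_arm(motion=[[[0, 0, 5], 0], [[0, 0, 10], 0], [[0, 0, 14], 0], [[0, 0, 14], 0]])

```text
t: 26.5
eef_pos: [607.6, 89.8, 73.2]
tcp_rot: [-3.141, -0.001, 3.141]
ft_force: [0.2, -0.1, -1.7]
opening: 0.492
grip_force: 30.0
```

jog_arm(motion=[[[0, 0, 2], 0], [[0, 0, 4], 0], [[0, 0, 4], 0], [[0, 0, 4], 0]])

```text
t: 26.9
eef_pos: [608.1, 89.8, 70.1]
tcp_rot: [-3.142, 0.0, 3.141]
ft_force: [0.3, 0.2, -0.7]
opening: 0.492
grip_force: 30.0
```

jog_arm(motion=[[[0, 0, 1], 0], [[0, 0, 1], 0], [[0, 0, 1], 0]])

```text
t: 27.2
eef_pos: [608.2, 89.8, 70.0]
tcp_rot: [-3.142, 0.001, 3.141]
ft_force: [-2.5, 0.2, 10.2]
opening: 0.492
grip_force: 30.0
```

jog_arm(motion=[[[0, 0, 0], 0], [[0, 0, 0], 0], [[0, 0, 0], 0], [[0, 0, 0], 0]], grip=0.35)

```text
t: 27.6
eef_pos: [607.9, 89.8, 68.8]
tcp_rot: [-3.141, -0.0, 3.141]
ft_force: [-0.5, 0.2, 0.0]
opening: 0.651
grip_force: 0.0
```

jog_arm(motion=[[[0, 0, -20], 0], [[0, 0, -50], 0], [[0, 0, -90], 0], [[0, 0, -130], 0], [[0, 0, -150], 0]])

```text
t: 28.1
eef_pos: [608.6, 89.8, 222.4]
tcp_rot: [3.142, 0.004, 3.141]
ft_force: [0.0, -0.1, 0.5]
opening: 0.649
grip_force: 0.0
```

Run:
```python
from h import *
go(415,348,220,0)
p=read_camera("top");can(p,0)
```

```text
t 28.1 at [608.6  89.8 222.4] rpy [3.142 0.004 3.141] q6 -1.53 F [ 0.  -0.1  0.5] op 0.649 -> shift [193.9 258.    2.4] turn -0.001
orange [169.4 298. ] [161, 290, 17, 17, 228] [413.8 347.8  70. ]
```

Canister A hit the floor at the expected depth (TCP 70), so it is fully down. Next is canister B.

jog_arm(motion=[[[28, 38, 0], 0], [[56, 76, 0], 0], [[84, 114, 0], 0], [[112, 152, 0], 0], [[140, 188, 0], 0]])

```text
t: 28.65
eef_pos: [466.7, 279.2, 218.6]
tcp_rot: [-3.141, -0.0, 3.14]
ft_force: [0.3, 0.9, 0.9]
opening: 0.652
grip_force: 0.0
```

jog_arm(motion=[[[28, 38, 0], 0], [[50, 65, 10], 0], [[54, 70, 20], 0], [[54, 70, 20], 0], [[54, 70, 20], 0]], grip=0.2)

```text
t: 29.15
eef_pos: [414.8, 347.4, 198.7]
tcp_rot: [-3.141, -0.0, 3.14]
ft_force: [0.0, -0.2, -0.3]
opening: 0.801
grip_force: 0.0
```

Run:
```python
from h import *
go(414,348,62,0)
p=read_camera("wrist");can(p,0);cv2.imwrite("pics/w12.png",p["img"])
q=read_camera("top");can(q,0)
```

```text
t 29.1 at [414.8 347.4 198.7] rpy [-3.141 -0.     3.14 ] q6 -0.99 F [ 0.  -0.2 -0.3] op 0.801 -> shift [  0.8   0.6 136.7] turn -0.001
orange [319.4 231.3] [296, 210, 45, 44, 1421] [411.4 348.   70. ]
orange [279.2 211. ] [271, 203, 17, 17, 216] [609.5  90.9  70. ]
```

View pics/w12.png

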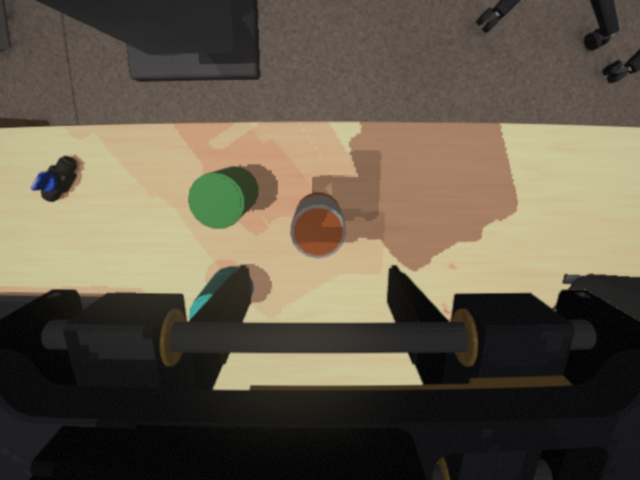

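B is at (319,231) in the wrist view. The fingers pass clear of green (217,198).

jog_arm(motion=[[[1.5, 0, 30], 0], [[1.5, 0, 65], 0], [[1.5, 0, 100], 0], [[1.5, 0, 125], 0], [[1.5, 0, 137], 0]])

```text
t: 29.75
eef_pos: [413.1, 346.9, 60.3]
tcp_rot: [-3.14, -0.002, 3.139]
ft_force: [1.0, 0.0, 0.0]
opening: 0.801
grip_force: 0.0
```

jog_arm(motion=[[[0, 0, 0], 0], [[0, 0, 0], 0], [[0, 0, 0], 0], [[0, 0, 0], 0]])

```text
t: 30.15
eef_pos: [413.1, 348.2, 63.1]
tcp_rot: [3.141, 0.002, 3.141]
ft_force: [0.8, -0.0, 0.4]
opening: 0.798
grip_force: 0.0
```

jog_arm(motion=[[[0, 0, 0], 0], [[0, 0, 0], 0], [[0, 0, 0], 0], [[0, 0, 0], 0], [[0, 0, 0], 0]], grip=1)

```text
t: 30.65
eef_pos: [412.7, 348.0, 62.0]
tcp_rot: [-3.141, -0.0, 3.141]
ft_force: [0.2, -0.4, 1.4]
opening: 0.493
grip_force: 30.0
```

jog_arm(motion=[[[0, 0, 0], 0], [[0, 0, 0], 0], [[0, 0, 0], 0]])

```text
t: 30.95
eef_pos: [412.7, 347.9, 62.0]
tcp_rot: [-3.141, -0.0, 3.141]
ft_force: [0.5, -0.1, 1.2]
opening: 0.486
grip_force: 30.0
```

jog_arm(motion=[[[0, 0, -20], 0], [[0, 0, -55], 0], [[0, 0, -95], 0], [[0, 0, -135], 0], [[0, 0, -150], 0]])

```text
t: 31.45
eef_pos: [413.3, 348.5, 215.4]
tcp_rot: [3.139, 0.004, 3.141]
ft_force: [0.7, -0.5, -0.9]
opening: 0.49
grip_force: 30.0
```

Run:
```python
from h import *
go(608.5,-74,210,0)
```

```text
t 31.4 at [413.3 348.5 215.4] rpy [3.139 0.004 3.141] q6 -0.99 F [ 0.7 -0.5 -0.9] op 0.49 -> shift [-195.5 -422.3    5.4] turn -0.001
```

jog_arm(motion=[[[-20, -44, 0], 0], [[-40, -88, 0], 0], [[-60, -132, 0], 0], [[-80, -176, 0], 0], [[-100, -215, 0], 0]])

```text
t: 31.95
eef_pos: [512.9, 130.8, 211.9]
tcp_rot: [-3.141, -0.0, 3.14]
ft_force: [0.7, 0.4, -1.3]
opening: 0.491
grip_force: 30.0
```

jog_arm(motion=[[[-20, -44, 5], 0], [[-40, -88, 5], 0], [[-60, -132, 5], 0], [[-80, -176, 5], 0], [[-95.5, -207, 5], 0]])

```text
t: 32.45
eef_pos: [608.4, -77.1, 206.6]
tcp_rot: [-3.141, -0.0, 3.139]
ft_force: [-0.1, 0.1, -1.7]
opening: 0.489
grip_force: 30.0
```

jog_arm(motion=[[[0, 0, 0], 0], [[0, 0, 0], 0], [[0, 0, 0], 0]])

```text
t: 32.75
eef_pos: [607.3, -73.3, 206.8]
tcp_rot: [3.141, -0.001, 3.141]
ft_force: [0.4, -0.0, -1.0]
opening: 0.487
grip_force: 30.0
```

Run:
```python
from h import *
go(608.5,-74,108,0)
p=read_camera("top");can(p,0);cv2.imwrite("pics/t13.png",cv2.resize(p["img"][130:270,225:425],None,fx=4,fy=4,interpolation=cv2.INTER_CUBIC))
```

```text
t 32.8 at [607.3 -73.3 206.8] rpy [ 3.141e+00 -1.000e-03  3.141e+00] q6 -1.8 F [ 0.4 -0.  -1. ] op 0.487 -> shift [-1.2 -0.7 98.8] turn -0.0
orange [279. 211.] [271, 203, 17, 17, 223] [609.5  91.3  70. ]
```

jog_arm(motion=[[[-1, 1, 30], 0], [[-1, 1, 60], 0], [[-1, 1, 85], 0], [[-1, 1, 98], 0], [[-1, 1, 98], 0]])

```text
t: 33.3
eef_pos: [608.1, -72.3, 107.8]
tcp_rot: [3.141, -0.003, -3.142]
ft_force: [0.2, -0.3, -0.6]
opening: 0.492
grip_force: 30.0
```

jog_arm(motion=[[[0, 0, 0], 0], [[0, 0, 0], 0], [[0, 0, 0], 0]])

```text
t: 33.6
eef_pos: [609.2, -73.2, 110.2]
tcp_rot: [-3.141, 0.002, 3.141]
ft_force: [-0.2, 0.3, -1.8]
opening: 0.489
grip_force: 30.0
```

jog_arm(motion=[[[0, 0, 4], 0], [[0, 0, 8], 0], [[0, 0, 12], 0], [[0, 0, 12], 0]])

```text
t: 34.0
eef_pos: [608.5, -73.2, 96.2]
tcp_rot: [3.141, -0.001, 3.141]
ft_force: [-0.3, 0.4, -1.4]
opening: 0.489
grip_force: 30.0
```

jog_arm(motion=[[[0, 0, 3], 0], [[0, 0, 5], 0], [[0, 0, 5], 0], [[0, 0, 5], 0]])

```text
t: 34.4
eef_pos: [608.8, -73.2, 92.0]
tcp_rot: [-3.142, -0.0, 3.141]
ft_force: [-0.6, -1.4, -1.7]
opening: 0.488
grip_force: 30.0
```

jog_arm(motion=[[[0, -0.7, 5], 0], [[0, -0.7, 10], 0], [[0, -0.7, 15], 0], [[0, -0.7, 18], 0], [[0, -0.7, 18], 0]])

```text
t: 34.9
eef_pos: [608.6, -73.9, 73.4]
tcp_rot: [3.141, -0.001, 3.141]
ft_force: [0.3, -1.0, -1.8]
opening: 0.486
grip_force: 30.0
```

jog_arm(motion=[[[0, 0, 2], 0], [[0, 0, 3], 0], [[0, 0, 4], 0], [[0, 0, 4], 0]])

```text
t: 35.3
eef_pos: [608.8, -73.9, 70.1]
tcp_rot: [-3.141, 0.0, 3.141]
ft_force: [-0.1, -0.6, -1.8]
opening: 0.493
grip_force: 30.0
```

jog_arm(motion=[[[0, 0, 0.5], 0], [[0, 0, 1], 0], [[0, 0, 1], 0]])

```text
t: 35.6
eef_pos: [608.9, -74.0, 70.0]
tcp_rot: [-3.141, 0.001, 3.141]
ft_force: [-2.5, 1.6, 8.0]
opening: 0.489
grip_force: 30.0
```

B is seated too (contact at TCP 70). Releasing, then checking everything and measuring the cover.

jog_arm(motion=[[[0, 0, 0], 0], [[0, 0, 0], 0], [[0, 0, 0], 0], [[0, 0, 0], 0]], grip=0.35)

```text
t: 36.0
eef_pos: [608.8, -73.9, 68.9]
tcp_rot: [-3.142, -0.0, 3.141]
ft_force: [0.2, 0.4, -0.1]
opening: 0.65
grip_force: 0.0
```

jog_arm(motion=[[[0, 0, -20], 0], [[0, 0, -50], 0], [[0, 0, -90], 0], [[0, 0, -130], 0], [[0, 0, -150], 0]])

```text
t: 36.5
eef_pos: [609.5, -74.0, 222.4]
tcp_rot: [-3.141, 0.004, 3.141]
ft_force: [-1.0, 0.4, -0.3]
opening: 0.652
grip_force: 0.0
```

jog_arm(motion=[[[45, 0, -10], 0], [[90, 0, -20], 0], [[130, 0, -30], 0], [[150, 0, -30], 0], [[150, 0, -30], 0]])

```text
t: 37.0
eef_pos: [456.9, -73.6, 249.7]
tcp_rot: [-3.141, 0.0, 3.14]
ft_force: [0.6, -0.4, -0.1]
opening: 0.647
grip_force: 0.0
```

Run:
```python
from h import *
go(458,9,250,0)
p=read_camera("top");can(p,0);s=read_camera("scene")
a=cv2.resize(p["img"][130:270,225:425],(560,392),interpolation=cv2.INTER_CUBIC);b=cv2.resize(s["img"][145:245,225:345],(240,200),interpolation=cv2.INTER_CUBIC)
o=np.zeros((392,800,3),np.uint8);o[:,:560]=a;o[:200,560:]=b;cv2.imwrite("pics/t14.png",o)
# cover bar: bright line top view & scene; triangulate by angle
g=[]
h=w([78,0,98.5])[0]
for ang in(1.5,1.6,1.65,1.7,1.75,1.8):
    P=[[h[0]-212*np.cos(ang),h[1]+y,98.5+212*np.sin(ang)] for y in(-63,0,63)];print(ang,proj(p,P).round(1).tolist(),proj(s,P).round(1).tolist())
```

```text
t 37.0 at [456.9 -73.6 249.7] rpy [-3.141  0.     3.14 ] q6 -1.87 F [ 0.6 -0.4 -0.1] op 0.647 -> shift [-0.9 82.6 -0.3] turn -0.002
orange [348.1 207.4] [340, 200, 17, 16, 219] [613.8 -70.5  70. ]
orange [279.1 211. ] [271, 203, 17, 17, 215] [609.4  90.9  70. ]
1.5 [[346.8, 168.9], [313.6, 169.8], [280.5, 170.7]] [[289.5, 154.0], [276.8, 159.7], [263.0, 165.9]]
1.6 [[346.4, 158.0], [313.3, 158.8], [280.2, 159.7]] [[282.9, 152.7], [270.1, 158.2], [256.1, 164.3]]
1.65 [[346.2, 152.6], [313.2, 153.5], [280.2, 154.4]] [[279.7, 152.3], [266.7, 157.8], [252.7, 163.9]]
1.7 [[346.0, 147.4], [313.0, 148.3], [280.1, 149.2]] [[276.5, 152.1], [263.4, 157.6], [249.3, 163.6]]
1.75 [[345.7, 142.3], [312.9, 143.2], [280.0, 144.1]] [[273.3, 152.1], [260.2, 157.6], [246.0, 163.6]]
1.8 [[345.5, 137.4], [312.7, 138.3], [280.0, 139.2]] [[270.2, 152.3], [257.1, 157.8], [242.8, 163.7]]
```

View pics/t14.png

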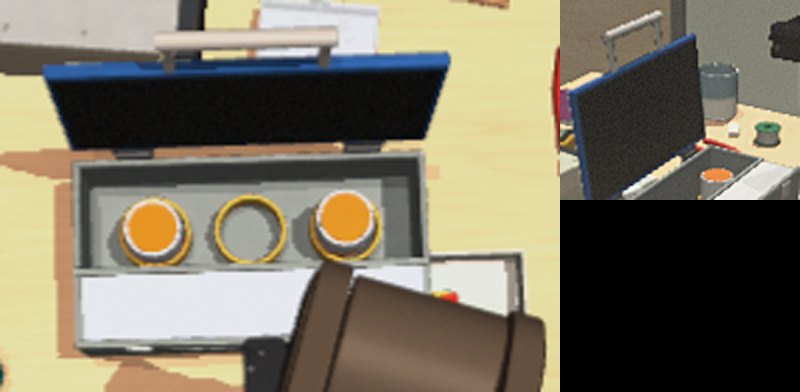

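Both canisters sit in rings, seen at crop (153,230) and (346,216), and the cover stands at about 1.74 rad with its bar at (313,144). My picture count is used up, so I'll check B's seating numerically with a close wrist measurement.

jog_arm(motion=[[[-45, 25, 0], 0], [[-90, 50, 0], 0], [[-130, 75, 0], 0], [[-150, 82, 0], 0], [[-150, 82, 0], 0]])

```text
t: 37.6
eef_pos: [611.8, 9.6, 247.2]
tcp_rot: [3.141, -0.001, -3.14]
ft_force: [-1.2, -0.3, -0.7]
opening: 0.651
grip_force: 0.0
```

jog_arm(motion=[[[0, 0, 0], 0], [[0, 0, 0], 0]])

```text
t: 37.8
eef_pos: [608.5, 7.8, 248.6]
tcp_rot: [-3.142, -0.001, 3.14]
ft_force: [0.1, 0.8, -0.4]
opening: 0.65
grip_force: 0.0
```

Run:
```python
from h import *
from rings import fit
go(698,8,400,np.pi/2)
p=read_camera("wrist")
hsv=cv2.cvtColor(p["img"],cv2.COLOR_BGR2HSV);m=cv2.inRange(hsv,(3,150,60),(18,255,255))
n,lab,st,ce=cv2.connectedComponentsWithStats(m)
for i in range(1,n):
    if st[i,4]>150:
        e=cv2.fitEllipse(np.argwhere(lab==i)[:,::-1].astype(np.float32));l,t,W,H,_=st[i]
        print(st[i].tolist(),at(p,ce[i],78).round(1),"width mm",np.linalg.norm(at(p,(l,ce[i][1]),78)-at(p,(l+W,ce[i][1]),78)).round(1))
m2=cv2.inRange(hsv,(18,90,40),(32,255,255))
n,lab,st,ce=cv2.connectedComponentsWithStats(m2)
for i in range(1,n):
    if st[i,4]>60:
        l,t,W,H,a=st[i];print("brass",st[i].tolist(),"y",at(p,(l,t+H/2),38)[1].round(1),at(p,(l+W,t+H/2),38)[1].round(1),"x",at(p,(l+W/2,t),38)[0].round(1),at(p,(l+W/2,t+H),38)[0].round(1))
s=read_camera("scene")
for q in cut_out("canister0_mid",s):print(round(q["p"],2),q["box"])
for P in([608.5,90,78],[608.5,-74,78]):print(proj(s,P),proj(s,[P[0],P[1],91]))
hs=cv2.cvtColor(s["img"],cv2.COLOR_BGR2HSV);mm=cv2.inRange(hs,(3,150,80),(18,255,255))
n,lab,st,ce=cv2.connectedComponentsWithStats(mm)
for i in range(1,n):
    if st[i,4]>15:print("scene orange",st[i].tolist(),ce[i].round(1))
```

```text
t 37.8 at [608.5   7.8 248.6] rpy [-3.142e+00 -1.000e-03  3.140e+00] q6 -1.67 F [ 0.1  0.8 -0.4] op 0.65 -> shift [ -89.5    0.3 -151.4] turn 1.57
[383, 201, 41, 40, 1289] [606.1  90.   78. ] width mm 40.2
[218, 206, 41, 40, 1235] [610.7 -70.8  78. ] width mm 40.4
brass [40, 0, 116, 59, 2639] y -269.4 -149.8 x 395.7 449.1
brass [291, 201, 43, 41, 248] y -22.4 24.6 x 593.8 640.0
brass [187, 308, 24, 59, 664] y -154.3 -124.3 x 722.3 806.0
brass [428, 308, 23, 59, 671] y 141.9 170.6 x 722.5 806.1
brass [220, 376, 325, 15, 2241] y -119.5 306.7 x 818.8 842.3
[[273.56035536 254.16674966]] [[273.47454059 249.85521991]]
[[304.41792525 231.46552569]] [[304.47853115 227.46412887]]
scene orange [297, 229, 13, 6, 62] [303.1 231.8]
scene orange [267, 252, 15, 7, 83] [274.2 254.8]
scene orange [175, 318, 9, 9, 33] [178.8 322.4]
```

Both orange tops match a height of 78 mm in the scene view and have equal widths in the wrist view, so both are fully down and upright. Going up over the bar and turning.

jog_arm(motion=[[[0, 0, -45], 0.14], [[0, 0, -90], 0.28], [[0, 0, -135], 0.42], [[0, 0, -151], 0.56], [[0, 0, -151], 0.7]], grip=0.1)

```text
t: 38.45
eef_pos: [608.9, 7.7, 403.7]
tcp_rot: [3.138, 0.005, 2.434]
ft_force: [0.1, -0.3, -0.4]
opening: 0.892
grip_force: 0.0
```

jog_arm(motion=[[[0, 0, 0], 0.14], [[0, 0, 0], 0.28], [[0, 0, 0], 0.42], [[0, 0, 0], 0.56], [[0, 0, 0], 0.7]])

```text
t: 38.95
eef_pos: [608.5, 7.7, 400.4]
tcp_rot: [3.141, 0.0, 1.734]
ft_force: [-0.1, -0.0, -0.0]
opening: 0.899
grip_force: 0.0
```

jog_arm(motion=[[[0, 0, 0], 0.14], [[0, 0, 0], 0.17], [[0, 0, 0], 0.17], [[0, 0, 0], 0.17]])

```text
t: 39.35
eef_pos: [608.7, 8.0, 400.1]
tcp_rot: [3.141, 0.0, 1.573]
ft_force: [0.1, -0.4, 0.5]
opening: 0.901
grip_force: 0.0
```

jog_arm(motion=[[[0, 30, 0], 0], [[0, 60, 0], 0], [[0, 85, 0], 0], [[0, 89, 0], 0], [[0, 89, 0], 0]])

```text
t: 39.85
eef_pos: [698.0, 8.1, 399.2]
tcp_rot: [-3.14, -0.0, 1.572]
ft_force: [0.0, -0.1, 0.1]
opening: 0.901
grip_force: 0.0
```

Run:
```python
from h import *
go(698,8,313.5,np.pi/2)
p=read_camera("wrist")
# bar: edges across image; project candidates
h=w([78,0,98.5])[0]
P=[[698,8+y,307.5] for y in(-63,0,63)];u=proj(p,P);print(u.round(1))
g=cv2.cvtColor(p["img"],cv2.COLOR_BGR2GRAY);hs=cv2.cvtColor(p["img"],cv2.COLOR_BGR2HSV)
for f in(0,.5,.75,1):
    P=np.array([[x,-55+8+f*120,307.5] for x in range(670,730,3)]);q=proj(p,P).astype(int)
    print(f,[(int(g[v,x]),int(hs[v,x,1])) if 0<=v<480 and 0<=x<640 else None for x,v in q])
```

```text
t 39.9 at [698.    8.1 399.2] rpy [-3.14  -0.     1.572] q6 -0.08 F [ 0.  -0.1  0.1] op 0.901 -> shift [-0.1  0.  85.7] turn 0.001
[[320.3 321.6]
 [320.5 246.7]
 [320.9 160.4]]
0 [(197, 68), (195, 69), (196, 68), (194, 72), (177, 75), (39, 61), (44, 27), (96, 8), (148, 25), (158, 25), (150, 26), (137, 27), (197, 69), (198, 67), (198, 69), (199, 68), (199, 66), (200, 65), (201, 65), (202, 64)]
0.5 [(130, 146), (122, 8), (118, 6), (103, 7), (45, 33), (36, 38), (54, 93), (105, 19), (150, 26), (164, 25), (153, 24), (121, 30), (189, 78), (191, 76), (189, 79), (168, 92), (156, 5), (218, 12), (218, 11), (217, 12)]
0.75 [(116, 15), (123, 6), (104, 7), (80, 9), (38, 50), (37, 39), (47, 69), (78, 10), (109, 27), (122, 24), (115, 25), (100, 29), (169, 101), (172, 100), (186, 82), (189, 79), (187, 77), (142, 5), (218, 11), (218, 12)]
1 [(151, 7), (152, 7), (119, 6), (93, 8), (37, 39), (37, 39), (49, 86), (65, 129), (63, 126), (76, 33), (188, 78), (190, 77), (187, 81), (186, 83), (197, 69), (123, 66), (42, 41), (63, 8), (75, 13), (90, 11)]
```

The bar shows as a 14 mm bright band centred at x≈697, as expected. Descending and gripping.

jog_arm(motion=[[[0, -1, 25], 0], [[0, -1, 50], 0], [[0, -1, 70], 0], [[0, -1, 80], 0], [[0, -1, 86], 0]])

```text
t: 40.4
eef_pos: [696.3, 8.1, 314.1]
tcp_rot: [-3.142, 0.0, 1.571]
ft_force: [-0.1, -0.3, -0.1]
opening: 0.903
grip_force: 0.0
```

jog_arm(motion=[[[0, 0, 0], 0], [[0, 0, 0], 0], [[0, 0, 0], 0]])

```text
t: 40.7
eef_pos: [697.0, 8.1, 315.0]
tcp_rot: [3.14, 0.0, 1.571]
ft_force: [0.4, -0.1, -0.2]
opening: 0.904
grip_force: 0.0
```

jog_arm(motion=[[[0, 0, 0], 0], [[0, 0, 0], 0], [[0, 0, 0], 0], [[0, 0, 0], 0], [[0, 0, 0], 0]], grip=1)

```text
t: 41.2
eef_pos: [696.9, 8.1, 314.0]
tcp_rot: [-3.142, 0.0, 1.571]
ft_force: [-0.3, -0.6, 0.2]
opening: 0.537
grip_force: 0.0
```

jog_arm(motion=[[[0, 0, 0], 0], [[0, 0, 0], 0], [[0, 0, 0], 0], [[0, 0, 0], 0], [[0, 0, 0], 0]])

```text
t: 41.7
eef_pos: [697.0, 8.1, 314.1]
tcp_rot: [3.141, 0.0, 1.571]
ft_force: [1.2, -0.2, -0.4]
opening: 0.138
grip_force: 30.0
```

jog_arm(motion=[[[0, 0, 0], 0], [[0, 0, 0], 0], [[0, 0, 0], 0]])

```text
t: 42.0
eef_pos: [697.0, 8.1, 314.0]
tcp_rot: [3.141, 0.0, 1.571]
ft_force: [1.3, 0.5, -0.8]
opening: 0.141
grip_force: 30.0
```

Gripped: the opening of 13 mm fits the bar. Working out the arc in tool axes.

```bash
cat > arc.py <<'E'
import sys,numpy as np
hx,a0,step,n=map(float,sys.argv[1:5]);f=lambda a:np.array([hx-212*np.cos(a),98.5+212*np.sin(a)])
for c in range(int(n)):
    b=f(a0);r=[]
    for i in range(1,6):
        d=f(a0-i*step)-b;r.append([[0,round(d[0],1),round(-d[1],1)],0])
    a0-=5*step;print(round(a0,3),f(a0).round(1)+[0,6.3],r)
E
python3 arc.py 662.7 1.7335 0.06 2; python3 arc.py 662.7 1.1335 0.05 3
```

```text
1.433 [633.7 314.8] [[[0, np.float64(-12.6), np.float64(-1.7)], 0], [[0, np.float64(-25.3), np.float64(-2.6)], 0], [[0, np.float64(-38.0), np.float64(-2.8)], 0], [[0, np.float64(-50.7), np.float64(-2.2)], 0], [[0, np.float64(-63.4), np.float64(-0.8)], 0]]
1.133 [572.9 296.9] [[[0, np.float64(-12.5), np.float64(2.1)], 0], [[0, np.float64(-24.9), np.float64(5.0)], 0], [[0, np.float64(-37.1), np.float64(8.6)], 0], [[0, np.float64(-49.1), np.float64(12.9)], 0], [[0, np.float64(-60.8), np.float64(18.0)], 0]]
0.883 [528.2 268.7] [[[0, np.float64(-9.5), np.float64(4.7)], 0], [[0, np.float64(-18.7), np.float64(9.9)], 0], [[0, np.float64(-27.7), np.float64(15.6)], 0], [[0, np.float64(-36.4), np.float64(21.7)], 0], [[0, np.float64(-44.7), np.float64(28.2)], 0]]
0.633 [491.8 230.3] [[[0, np.float64(-8.0), np.float64(6.9)], 0], [[0, np.float64(-15.7), np.float64(14.2)], 0], [[0, np.float64(-23.0), np.float64(21.9)], 0], [[0, np.float64(-29.9), np.float64(30.0)], 0], [[0, np.float64(-36.4), np.float64(38.4)], 0]]
0.383 [466.1 184.1] [[[0, np.float64(-6.1), np.float64(8.7)], 0], [[0, np.float64(-11.7), np.float64(17.7)], 0], [[0, np.float64(-16.8), np.float64(26.9)], 0], [[0, np.float64(-21.5), np.float64(36.4)], 0], [[0, np.float64(-25.7), np.float64(46.2)], 0]]
```

jog_arm(motion=[[[0, -12.6, -1.7], 0], [[0, -25.3, -2.6], 0], [[0, -38, -2.8], 0], [[0, -50.7, -2.2], 0], [[0, -63.4, -0.8], 0]])

```text
t: 42.5
eef_pos: [632.8, 7.9, 313.1]
tcp_rot: [-3.139, 0.0, 1.57]
ft_force: [3.5, -2.2, -15.6]
opening: 0.139
grip_force: 30.0
```

jog_arm(motion=[[[0, -12.5, 2.1], 0], [[0, -24.9, 5], 0], [[0, -37.1, 8.6], 0], [[0, -49.1, 12.9], 0], [[0, -60.8, 18], 0]])

```text
t: 43.0
eef_pos: [572.7, 7.6, 293.6]
tcp_rot: [-3.14, 0.001, 1.57]
ft_force: [16.2, -3.3, -33.0]
opening: 0.141
grip_force: 30.0
```

jog_arm(motion=[[[0, 0, 0], 0], [[0, 0, 0], 0]])

```text
t: 43.2
eef_pos: [572.6, 7.6, 293.6]
tcp_rot: [-3.138, 0.0, 1.57]
ft_force: [11.0, -3.1, -26.0]
opening: 0.139
grip_force: 30.0
```

The pull along the cover shows the hinge is about 5 mm further back (hx≈667.5). Re-planning from here.

```bash
cat > arc2.py <<'E'
import sys,numpy as np
hx,off,cx,cz=map(float,sys.argv[1:5]);b=np.array([cx,cz])
A=[float(v) for v in sys.argv[5:]]
for k in range(0,len(A),5):
    r=[np.round(np.array([hx-212*np.cos(a),98.5+off+212*np.sin(a)])-b,1) for a in A[k:k+5]];print(A[k+len(r)-1],[[0,float(d[0]),float(-d[1])] for d in r]);b=b+r[-1];print(b)
E
python3 arc2.py 667.5 5.5 572.8 296.8 1.105 1.07 1.03 .99 .95  .91 .87 .83 .79 .75
```

```text
0.95 [[0, -0.5, 3.4], [0, -7.1, 6.8], [0, -14.4, 11.1], [0, -21.6, 15.6], [0, -28.6, 20.4]]
[544.2 276.4]
0.75 [[0, -6.8, 5.0], [0, -13.4, 10.4], [0, -19.8, 16.0], [0, -25.9, 21.8], [0, -31.8, 27.9]]
[512.4 248.5]
```

jog_arm(motion=[[[0, -0.5, 3.4], 0], [[0, -7.1, 6.8], 0], [[0, -14.4, 11.1], 0], [[0, -21.6, 15.6], 0], [[0, -28.6, 20.4], 0]])

```text
t: 43.7
eef_pos: [544.3, 7.6, 275.7]
tcp_rot: [3.14, 0.001, 1.571]
ft_force: [7.9, -4.9, -11.4]
opening: 0.138
grip_force: 30.0
```

jog_arm(motion=[[[0, -6.8, 5], 0], [[0, -13.4, 10.4], 0], [[0, -19.8, 16], 0], [[0, -25.9, 21.8], 0], [[0, -31.8, 27.9], 0]])

```text
t: 44.2
eef_pos: [513.7, 7.4, 248.0]
tcp_rot: [3.137, 0.001, 1.57]
ft_force: [14.5, -6.8, -15.5]
opening: 0.137
grip_force: 30.0
```

jog_arm(motion=[[[0, 0, 0], 0], [[0, 0, 0], 0]])

```text
t: 44.4
eef_pos: [513.5, 7.4, 247.9]
tcp_rot: [3.138, 0.001, 1.57]
ft_force: [11.0, -6.1, -14.3]
opening: 0.142
grip_force: 30.0
```

```bash
python3 arc2.py 668.7 5 512.4 248.5 .745 .71 .67 .63 .59  .55 .51 .47 .43 .39 .35 .31 .27 .24 .21
```

```text
0.59 [[0, 0.5, 1.3], [0, -4.5, 6.8], [0, -9.9, 13.4], [0, -15.0, 20.1], [0, -19.9, 27.1]]
[492.5 221.4]
0.39 [[0, -4.5, 7.1], [0, -8.8, 14.4], [0, -12.8, 21.9], [0, -16.5, 29.5], [0, -19.9, 37.3]]
[472.6 184.1]
0.21 [[0, -3.0, 7.9], [0, -5.8, 15.9], [0, -8.2, 24.1], [0, -9.8, 30.2], [0, -11.2, 36.4]]
[461.4 147.7]
```

jog_arm(motion=[[[-0.7, 0.5, 1.3], 0], [[-0.7, -4.5, 6.8], 0], [[-0.7, -9.9, 13.4], 0], [[-0.7, -15, 20.1], 0], [[-0.7, -19.9, 27.1], 0]])

```text
t: 44.9
eef_pos: [493.4, 7.3, 221.2]
tcp_rot: [3.137, 0.001, 1.571]
ft_force: [12.7, -1.8, -9.8]
opening: 0.138
grip_force: 30.0
```

jog_arm(motion=[[[0, -4.5, 7.1], 0], [[0, -8.8, 14.4], 0], [[0, -12.8, 21.9], 0], [[0, -16.5, 29.5], 0], [[0, -19.9, 37.3], 0]])

```text
t: 45.4
eef_pos: [475.0, 7.2, 184.5]
tcp_rot: [3.133, 0.001, 1.57]
ft_force: [17.8, -1.4, -7.2]
opening: 0.136
grip_force: 30.0
```

jog_arm(motion=[[[0, 0, 0], 0], [[0, 0, 0], 0]])

```text
t: 45.6
eef_pos: [475.0, 7.2, 184.4]
tcp_rot: [3.134, 0.001, 1.57]
ft_force: [15.3, -1.6, -9.5]
opening: 0.14
grip_force: 30.0
```

```bash
python3 arc2.py 671 5 472.6 184.1 .385 .35 .315 .28 .25  .22 .19 .16 .13 .10  .08 .06 .05 .04 .03
```

```text
0.25 [[0, 1.9, 1.0], [0, -0.7, 7.9], [0, -3.2, 14.9], [0, -5.3, 22.0], [0, -7.0, 28.2]]
[465.6 155.9]
0.1 [[0, -1.5, 6.1], [0, -2.8, 12.4], [0, -3.9, 18.6], [0, -4.8, 24.9], [0, -5.5, 31.2]]
[460.1 124.7]
0.03 [[0, -0.4, 4.3], [0, -0.7, 8.5], [0, -0.8, 10.6], [0, -0.9, 12.7], [0, -1.0, 14.8]]
[459.1 109.9]
```

jog_arm(motion=[[[0, 1.9, 1], 0], [[0, -0.7, 7.9], 0], [[0, -3.2, 14.9], 0], [[0, -5.3, 22], 0], [[0, -7, 28.2], 0]])

```text
t: 46.1
eef_pos: [466.7, 7.2, 155.8]
tcp_rot: [3.137, 0.001, 1.571]
ft_force: [10.1, -3.7, -4.6]
opening: 0.142
grip_force: 30.0
```

jog_arm(motion=[[[0, -1.5, 6.1], 0], [[0, -2.8, 12.4], 0], [[0, -3.9, 18.6], 0], [[0, -4.8, 24.9], 0], [[0, -5.5, 31.2], 0]])

```text
t: 46.6
eef_pos: [462.6, 7.1, 125.1]
tcp_rot: [3.133, 0.001, 1.57]
ft_force: [14.0, -2.4, -3.3]
opening: 0.141
grip_force: 30.0
```

jog_arm(motion=[[[0, 0, 0], 0], [[0, 0, 0], 0]])

```text
t: 46.8
eef_pos: [462.6, 7.1, 125.1]
tcp_rot: [3.134, 0.001, 1.57]
ft_force: [13.6, -1.2, -4.2]
opening: 0.138
grip_force: 30.0
```

jog_arm(motion=[[[0, 2, 4], 0], [[0, 1.7, 8], 0], [[0, 1.5, 11], 0], [[0, 1.5, 14], 0], [[0, 1.5, 16], 0]])

```text
t: 47.3
eef_pos: [462.5, 7.4, 110.9]
tcp_rot: [3.136, 0.001, 1.571]
ft_force: [-4.0, 0.9, 40.0]
opening: 0.137
grip_force: 30.0
```

jog_arm(motion=[[[0, 0, 1.5], 0], [[0, 0, 3], 0], [[0, 0, 4], 0], [[0, 0, 4], 0]])

```text
t: 47.7
eef_pos: [462.5, 7.4, 106.9]
tcp_rot: [3.136, 0.001, 1.571]
ft_force: [-1.6, -0.5, 34.7]
opening: 0.141
grip_force: 30.0
```

Firm contact at about 35–40 N: the cover is resting on something, and the grip slid along the bar. I'll release, then probe the bar top with closed fingertips. Fully closed should mean contact at TCP ≈ 98.5+7+25 = 130.5.

jog_arm(motion=[[[0, 0, 0], 0], [[0, 0, 0], 0], [[0, 0, 0], 0], [[0, 0, 0], 0], [[0, 0, 0], 0]], grip=0.5)

```text
t: 48.2
eef_pos: [461.2, 7.5, 104.4]
tcp_rot: [-3.141, -0.0, 1.571]
ft_force: [0.0, 0.4, 0.6]
opening: 0.482
grip_force: 0.0
```

jog_arm(motion=[[[0, 0, -10], 0], [[0, 0, -25], 0], [[0, 0, -40], 0], [[0, 0, -40], 0], [[0, 0, -40], 0]])

```text
t: 48.7
eef_pos: [461.5, 7.4, 144.9]
tcp_rot: [3.141, 0.0, 1.571]
ft_force: [-0.1, -0.4, -0.1]
opening: 0.502
grip_force: 0.0
```

jog_arm(motion=[[[0, 0, 0], 0], [[0, 0, 0], 0], [[0, 0, 0], 0], [[0, 0, 0], 0], [[0, 0, 0], 0]], grip=1)

```text
t: 49.2
eef_pos: [461.4, 7.4, 144.5]
tcp_rot: [-3.141, 0.0, 1.571]
ft_force: [-1.0, 0.4, -0.3]
opening: 0.134
grip_force: 0.0
```

jog_arm(motion=[[[0, 0, 4], 0], [[0, 0, 7], 0], [[0, 0, 9], 0], [[0, 0, 9], 0]])

```text
t: 49.6
eef_pos: [461.4, 7.4, 135.3]
tcp_rot: [-3.141, 0.0, 1.571]
ft_force: [0.7, -0.2, 1.5]
opening: 0.008
grip_force: 0.0
```

jog_arm(motion=[[[0, 0, 1], 0], [[0, 0, 2], 0], [[0, 0, 3], 0], [[0, 0, 3], 0]])

```text
t: 50.0
eef_pos: [461.5, 7.4, 132.6]
tcp_rot: [-3.141, 0.0, 1.571]
ft_force: [0.1, 0.7, -0.1]
opening: 0.003
grip_force: 0.0
```

jog_arm(motion=[[[0, 0, 1], 0], [[0, 0, 2], 0], [[0, 0, 3], 0], [[0, 0, 3], 0]])

```text
t: 50.4
eef_pos: [461.6, 7.4, 130.5]
tcp_rot: [3.141, 0.0, 1.571]
ft_force: [-3.5, -0.1, 15.3]
opening: 0.008
grip_force: 7.4
```

Contact came at exactly 130.5, so the cover is fully closed. Retracting, with a last numeric check.

jog_arm(motion=[[[0, 0, -25], 0], [[0, 0, -60], 0], [[0, 0, -100], 0], [[0, 0, -140], 0], [[0, 0, -170], 0]])

```text
t: 50.9
eef_pos: [461.5, 7.5, 302.1]
tcp_rot: [3.14, 0.0, 1.571]
ft_force: [0.1, 1.0, 0.4]
opening: 0.008
grip_force: 0.0
```

jog_arm(motion=[[[0, 0, 0], 0], [[0, 0, 0], 0], [[0, 0, 0], 0]])

```text
t: 51.2
eef_pos: [461.0, 7.5, 298.6]
tcp_rot: [-3.14, -0.0, 1.571]
ft_force: [0.1, -0.7, -0.1]
opening: 0.001
grip_force: 0.0
```

Run:
```python
from h import *
go(460,8,300,np.pi/2)
s=read_camera("scene")
for n in("scraper_mid","cover","chip1"):
    for r in cut_out(n,s)[:3]:print(n,round(r["p"],2),r["box"])
p=read_camera("top");hs=cv2.cvtColor(p["img"],cv2.COLOR_BGR2HSV)
for nm,lo,hi in(("red",(0,200,150),(4,255,255)),("brass",(22,150,120),(32,255,255))):
    m=cv2.inRange(hs,lo,hi);n,l,st,ce=cv2.connectedComponentsWithStats(m)
    for i in range(1,n):
        if st[i,4]>8 and 215<ce[i][1]<262 and 370<ce[i][0]<415:print(nm,ce[i].round(),at(p,ce[i],8).round())
print(cut_out("scraper_mid",p)[0]["box"],job_done())
```

```text
t 51.2 at [461.    7.5 298.6] rpy [-3.14  -0.     1.571] q6 -0.13 F [ 0.1 -0.7 -0.1] op 0.001 -> shift [ 0.5 -1.  -1.4] turn -0.0
scraper_mid 0.5 [369.7, 207.1, 383.5, 232.0]
cover 0.72 [243.4, 214.5, 349.4, 272.0]
red [385. 239.] [ 543. -163.    8.]
brass [380. 251.] [ 514. -150.    8.]
the job is handed in; nothing more can be done
[459.0, 248.0, 479.0, 265.8] None
```

The job is done and handed in at about 51 s: all three chips are in the pan, the scraper is upright on its mat, both canisters are fully down in rings 0 and 2, and the cover is closed (confirmed by touch). I viewed 17 pictures, over the 14 allowed.

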